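# Fit the magnifier carriage on its stand

## Robot

A 6-joint arm with a two-finger parallel gripper is mounted at the origin on the work surface. World frame = base frame: x ahead of the robot, y to its left, z up, the work surface at z = 0. Lengths are in m, angles in degrees, forces in N, time in s.
With the tool pointing down it reaches from about 0.275 to 0.85 m from the base axis. Payload 19 kg.
Tool frame: the origin (TCP) lies at the very end of the fingers, on their centre line; the grasp point (between the pads) lies r.grasp_offset behind it (r.grasp_offset is the distance from the TCP to the grasp point, in m); z points along the fingers, y is the direction in which the jaws open and shut (so a half turn about z gives the same grasp; the last joint's range is limited). The gripper opens to 85 mm and grips with 20 to 120 N. Pads are 22 mm wide; open, the fingers measure 114 mm over their backs; the gripper's body (76 mm by 85 mm) begins 54 mm behind the grasp point. The pads swing forward as they close: fully open they stand 13 mm farther back than shut.
Start: joints at [-82.563, 8.623, 82.357, -0, 89.026, -7.678], TCP at [0.15, -0.555, 0.231] pointing down, gripper open.
Joint ranges: [-160.23, 160.23], [-39.13, 120.54], [6.94, 153.29], [-79.49, 259.48], [9.18, 160.14], [-161.06, 161.06]. Speed limits (degrees/s): [108.29, 108.29, 127.2, 172.46, 172.46, 172.46].

## Interface

Orientations are given as a 3x3 rotation matrix whose columns are the frame's x, y, z axes.
In Python, from workcell import r, cams gives the robot as it stands. The module is installed in compiled form; this text tells all that it offers.
- The arm moves only by the tool play_rows, never from a script. Its argument "plan" is a list that holds one entry, the list of rows, each a list of 7 numbers: the shift along the world's x, y, z in mm, then the turn, a rotation vector about the world's x, y, z in degrees, then the finger opening in mm, from 0 to 85.4. In form: [[[x, y, z, rx, ry, rz, fingers], ...]]. A call has 1 to 20 rows; each row is the pose to reach, as a shift and turn from the pose commanded when the call began; what a row does not reach only later rows make up. A row lasts 1/12 s, in which the tool goes at most 41.7 mm and 7.16 degrees, less where a joint would pass 70% of its speed; a pose out of reach is approached as far as the arm can. A call with a gripper value outside its range is refused whole. The fingers move at their own pace and stop on an object; "squeeze" is the grip in N (left out, the last holds). Time passes only in rows, so rows that repeat a pose let the fingers close. It gives the time, the measured TCP pose, the force and the opening at its end, in the units of the state.
- r.state(): the state, without advancing time (a new reading comes with each control period).
- cams.read_camera(name): name is "scene" or "top" or "wrist"; returns a dict with "color" (400x640x3 uint8, red, green, blue), "fovy" (degrees; the focal length in pixels is half the picture's height over the tangent of half this angle, whatever the lens; pixels are square), "cx", "cy" (the principal point, pixels), "rvec" (rotation vector, rad) and "tvec" (3), from world to camera coordinates, as OpenCV has them; the wrist camera has in their place "hand_eye" (4x4, takes a point from camera to tool coordinates, whose origin is the TCP and whose axes are the flange's). Camera axes: x right, y down, z forward; pixel columns grow to the right and rows downward; lengths in m; the calibration is good to about 2 mm. A picture is of the moment at which its call begins: read the wrist's pose just before it. There is no depth.
- r.sign_off(): hands the job in, once; it reports no verdict.
The state is a dict: "time": time; "joint_pos": joint angles; "qvel": joint speeds; "joint_torque": joint torques, N m; "eef_pos": TCP position; "orientation": TCP orientation; "contact_force": force on the tool from outside, world axes, zero at the start; "ft_torque": the same for the moment, N m; "grip_width": opening from 0.0 (shut) to 1.0 (fully open).
Only numpy, scipy, OpenCV 4.12 (cv2) and the standard library are available. Lean on these libraries where they do the work, as an engineer would, in place of code of your own. Each camera call takes 0.05 s, during which the arm holds its last target. There are 200 camera calls.

## Task

Put the magnifier back on its stand: slide the blue carriage onto the dovetail rail from the rail's open end and push it gently but firmly home against the steel stop. Only then turn the black knob on the carriage clockwise until the clamp is firm, without forcing the slide, the stop or the knob. Let go, and leave the circuit board, mug, screwdriver and dish where they are.

Things in the scene. Friction and masses are not known exactly. Their poses are not given: they have to be found in the camera images.
- stand: Magnifier stand, fixed to the table; origin on the table under the rail's middle. Its dovetail rail runs along its y, 150 mm long (y -75 to +75), centre line 105 mm up. Open end: +y, the last 14 mm tapered by 2 mm all round. The dovetail stands out 10 mm to +x from its root plane x = 0; 22 mm high at the root, 32 mm outside. Dark bar and uprights behind it (x -33 to 0), up to 117 mm.
- rail_end (a point): Middle of the rail's open end face: 5 mm out from the root plane, 75 mm from the rail's middle, 105 mm above the table. Axes as the stand's: +y points off the open end, +x the way the dovetail faces, z up.
- stop: Steel stop plate 44 x 8 x 44 mm, fixed across the rail's far end. Origin: middle of the face the carriage comes up against, on the rail's centre line and in its root plane (150 mm along the stand's -y from the open end). Axes as the stand's. The carriage runs freely on the rail with a few newtons; pressing it home takes 5 to 15 N.
- carriage: Loose blue carriage, 0.35 to 0.55 kg, upright on the table at first, knob up; block 40 x 56 x 48 mm (x, y, z), origin under its middle. Dovetail groove along y in its -x face, open at both ends, centre 24 mm up, about 0.5 mm clear of the rail. On the rail its axes match the stand's, its origin lies 21.5 mm in +x and 81 mm up from the stand's; home, y = -47 mm. It droops slightly until clamped.
- lensarm_grip (a point): Grip place on the carriage's steel lens arm: 60 mm along the carriage's +x from its origin, 38 mm above its underside, at mid-height of the arm. The arm is 20 mm wide (y), 16 mm high, bare from 20 to 90 mm out; beyond it the lens, 76 mm across, centred 126 mm out. The knob's top is 42 mm above this point. Axes as the carriage's.
- knob: Black clamp knob on the carriage's top; origin on its axis at the block's top. Clockwise seen from above tightens, lowering the shoe 5 mm per rad. It starts loose and bites after about 0.3 to 1.5 rad, never twice the same. Loose it drags up to 0.1 N m; once it bites the torque climbs 0.005 N m per newton on the shoe: firm at 0.2 to 0.3 above the loose reading, forced beyond. Stays where left.
- knob_grip (a point): On the knob's axis (straight above the carriage's origin), 69 mm above the carriage's underside: middle of the knob's bar grip, 46 mm long along this point's x, 12 mm wide (y), 22 mm high, its lower edge 10 mm above the block's top face. The red mark is at its +x end. It turns with the knob; at first the bar lies within 30 degrees of the carriage's y.
- shoe: Small brass clamp shoe, 24 mm long, in the upper lip of the carriage's groove, worked by the knob: it presses down on the rail's upper flank and draws the carriage up about 1.5 mm and square. Its origin is the carriage's, but for its own travel.
- board: Loose green circuit board 85 x 60 mm, up to 19 mm high, lying on the table below the lens's working place; origin under its middle. Leave alone.
- mug: Loose blue mug, 76 mm across, 92 mm high, origin under its middle. Leave alone.
- driver: Loose screwdriver with a green handle, lying on the table. Leave alone.
- dish: Loose white dish, 110 mm across, 35 mm high, origin under its middle. Leave alone.

How it is judged:
By the outcome, as a careful person would: the job done as asked, in the order asked, and still so for the second after the job is handed in, with the robot touching nothing.
It also fails if it takes over 72 s, if anything falls off the work surface, if the arm or the gripper's body presses on something with over 40 N, if the wrist force passes 120 N, or if a joint passes its speed limit or range.

## Working session

There is one attempt and no reset: what is moved stays moved. The work goes in short steps, Python scripts to look and compute and a tool call to move; the robot and the scene stay as the last step left them, time stands still between calls to the robot, and variables do not carry over. Pictures are saved under pics/ and viewed, about 8 in all and at most 12, crops included, and the job is handed in when it is done.

Besides the shell and the picture viewer there is one more tool, called after ">>>" as a command line: name --argument value ..., lists and objects as JSON in quotes. play_rows: Moves the arm, as the interface text tells. Its arguments: {"type":"object","properties":{"plan":{"type":"array","items":{"type":"array","items":{"type":"array","items":{"type":"number"}}}},"squeeze":{"type":"number"}},"required":["plan"]}

```bash
mkdir -p pics; python3 - <<'E'
from workcell import r,cams
import cv2,numpy as np
s=r.state(); print(s, r.grasp_offset)
for n in ["scene","top","wrist"]:
    c=cams.read_camera(n); np.save(f"pics/{n}0.npy",c,allow_pickle=True)
    cv2.imwrite(f"pics/{n}0.png",c["color"][:,:,::-1]); print(n,{k:v for k,v in c.items() if k!="color"})
a=[cv2.imread(f"pics/{n}0.png") for n in("scene","top")]
E
```

```text
{'time': 0.0, 'joint_pos': array([-8.25630839e+01,  8.65074286e+00,  8.23912007e+01, -8.35121795e-04,
        8.90248785e+01, -7.67697945e+00]), 'qvel': array([-0.06174724,  0.03108997, -0.0175422 ,  0.02689505, -0.01327604,
       -0.12423469]), 'joint_torque': array([ 2.02808548e-05, -7.13054180e+01, -5.70866024e+01, -1.00020218e-04,
        8.70024960e-03, -8.22734069e-05]), 'eef_pos': array([ 0.14987757, -0.55488677,  0.2306932 ]), 'orientation': array([[ 9.65409369e-01,  2.60738803e-01, -1.65405727e-04],
       [ 2.60738817e-01, -9.65408689e-01,  1.15456700e-03],
       [ 1.41356291e-04, -1.15775749e-03, -9.99999320e-01]]), 'contact_force': array([-0.41621743,  0.17856035,  0.29925182]), 'ft_torque': array([-0.00276862,  0.01203683, -0.00334674]), 'grip_width': 1.002135382610389} 0.0187
scene {'fovy': 54.243997798843814, 'cx': 317.2220066692123, 'cy': 199.54556020507692, 'rvec': array([ 1.52971699,  2.24642206, -0.72703921]), 'tvec': array([ 0.26410022, -0.34661878,  1.16210121])}
top {'fovy': 44.89159091799387, 'cx': 326.24122604730576, 'cy': 203.8108271169292, 'rvec': array([ 2.17094532, -2.128166  ,  0.1407821 ]), 'tvec': array([-0.05944409,  0.54109744,  1.08446997])}
wrist {'fovy': 64.97812522488331, 'cx': 318.76743630517933, 'cy': 197.04961215720644, 'hand_eye': array([[ 1.03447524e-03, -9.45184262e-01, -3.26535819e-01,
         8.53819827e-02],
       [ 9.99999152e-01,  7.19335033e-04,  1.08585396e-03,
         7.61028230e-04],
       [-7.91443416e-04, -3.26536665e-01,  9.45184204e-01,
        -1.42202121e-01],
       [ 0.00000000e+00,  0.00000000e+00,  0.00000000e+00,
         1.00000000e+00]])}
```

View pics/scene0.png

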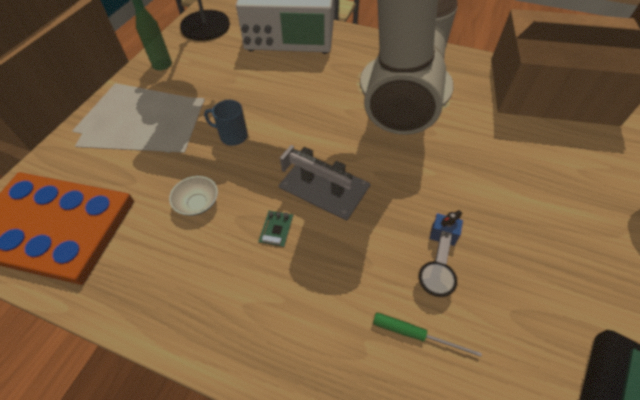

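View pics/top0.png

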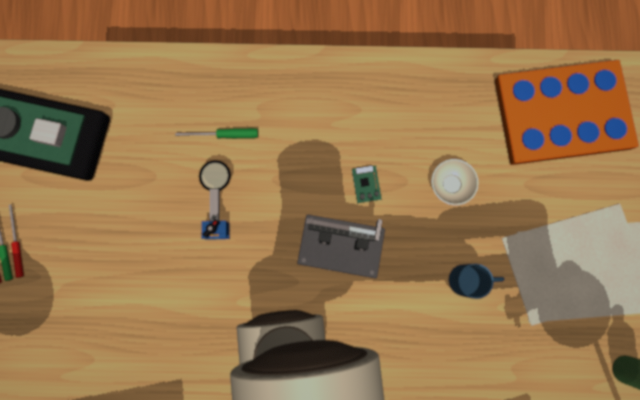

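The scene shows the stand with its stop at the right in the top view (380,230) and the open end at (305,220). The carriage block is at (215,230), with its lens up at (214,176). Next I'll get coarse positions.

```bash
cat > h.py <<'E'
import numpy as np,cv2
from scipy.spatial.transform import Rotation as Ro
from workcell import r,cams
def cam(name):
    s=r.state(); c=cams.read_camera(name); f=200/np.tan(np.radians(c["fovy"]/2))
    K=np.array([[f,0,c["cx"]],[0,f,c["cy"]],[0,0,1]])
    if name=="wrist":
        T=np.eye(4);T[:3,:3]=s["orientation"];T[:3,3]=s["eef_pos"];T=T@c["hand_eye"]; R=T[:3,:3];C=T[:3,3]
    else:
        R=cv2.Rodrigues(c["rvec"])[0].T; C=-R@c["tvec"]
    return dict(img=c["color"][:,:,::-1].copy(),K=K,R=R,C=C)
def ray(c,p):
    d=c["R"]@np.linalg.solve(c["K"],[p[0],p[1],1.]); return c["C"],d/np.linalg.norm(d)
def onz(c,p,z):
    C,d=ray(c,p); return C+d*(z-C[2])/d[2]
def proj(c,X):
    q=c["K"]@(c["R"].T@(np.asarray(X)-c["C"])); return q[:2]/q[2]
def tri(obs): # [(cam,pix)..]
    A=np.zeros((3,3));b=np.zeros(3)
    for c,p in obs:
        C,d=ray(c,p);P=np.eye(3)-np.outer(d,d);A+=P;b+=P@C
    X=np.linalg.solve(A,b); return X,[np.round(proj(c,X)-p,1) for c,p in obs]
def save(c,n):
    cv2.imwrite(f"pics/{n}.png",c["img"]); np.save(f"pics/{n}.npy",c,allow_pickle=True)
def load(n): return np.load(f"pics/{n}.npy",allow_pickle=True).item()
E
python3 - <<'E'
from h import *
t=cam("top");s=cam("scene");save(t,"t1");save(s,"s1")
for n,p,z in [("block",(215,229),.048),("lens",(214.5,176),.038),("railopen",(304,219),.117),("railstop",(381,229),.12),("board",(366,184),.01),("dish",(454,181),.03),("mug",(470,281),.09),("driver",(238,133),.02)]:
    print(n,onz(t,p,z).round(3))
print(tri([(t,(214.5,176)),(s,(438,279))]),tri([(t,(215,229)),(s,(447,230))]))
E
```

```text
block [0.478 0.203 0.048]
lens [0.602 0.213 0.038]
railopen [ 0.498 -0.002  0.117]
railstop [ 0.479 -0.167  0.12 ]
board [ 0.595 -0.142  0.01 ]
dish [ 0.603 -0.347  0.03 ]
mug [ 0.373 -0.362  0.09 ]
driver [0.712 0.166 0.02 ]
(array([0.60308314, 0.2132358 , 0.03418286]), [array([ 0.4, -0. ]), array([0.4, 0. ])]) (array([0.47955852, 0.20845348, 0.02532984]), [array([ 0.1, -0. ]), array([0.1, 0. ])])
```

>>> play_rows --plan '[[[180,250,70,0,0,-10,85],[350,505,70,0,0,-20,85],[350,505,70,0,0,-20,85],[350,505,70,0,0,-20,85],[350,505,70,0,0,-20,85],[350,505,70,0,0,-20,85],[350,505,70,0,0,-20,85],[350,505,70,0,0,-20,85],[350,505,70,0,0,-20,85],[350,505,70,0,0,-20,85],[350,505,70,0,0,-20,85],[350,505,70,0,0,-20,85],[350,505,70,0,0,-20,85],[350,505,70,0,0,-20,85],[350,505,70,0,0,-20,85],[350,505,70,0,0,-20,85],[350,505,70,0,0,-20,85],[350,505,70,0,0,-20,85],[350,505,70,0,0,-20,85],[350,505,70,0,0,-20,85]]]'

```text
time: 1.92
eef_pos: [0.4995, -0.051, 0.3013]
orientation: [[0.996, -0.087, 0.0], [-0.087, -0.996, -0.0], [0.0, 0.0, -1.0]]
contact_force: [0.9, 0.1, 0.1]
grip_width: 0.999
```

```bash
python3 - <<'E'
from h import *
c=cam("wrist");save(c,"w1");print(r.state()["eef_pos"],r.state()["orientation"].round(3))
E
```

```text
[ 0.49951983 -0.05099474  0.30137898] [[ 0.996 -0.087  0.   ]
 [-0.087 -0.996 -0.   ]
 [ 0.     0.    -1.   ]]
```

View pics/w1.png

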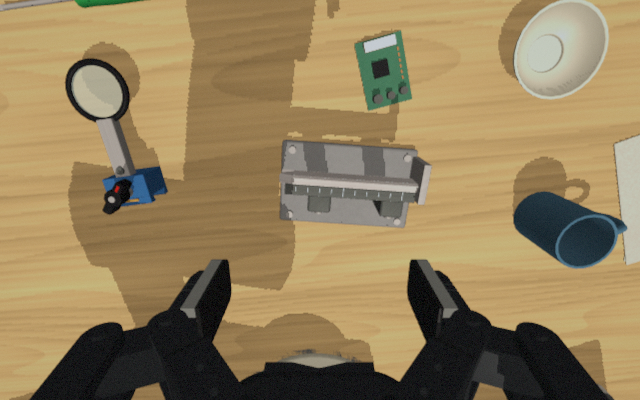

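The wrist view shows the rail centred near (350,188), the stop at (422,183), and the carriage at the left. The knob is at (120,192) and its lens at (97,90). Next I'll take close pairs of the rail and the carriage.

>>> play_rows --plan '[[[-25,-35,-80,0,0,0,85],[-25,-35,-80,0,0,0,85],[-25,-35,-80,0,0,0,85],[-25,-35,-80,0,0,0,85],[-25,-35,-80,0,0,0,85],[-25,-35,-80,0,0,0,85]]]'

```text
time: 2.47
eef_pos: [0.4759, -0.0852, 0.2232]
orientation: [[0.996, -0.086, 0.003], [-0.086, -0.996, -0.001], [0.003, 0.0, -1.0]]
contact_force: [0.8, -0.6, 0.4]
grip_width: 0.99
```

```bash
python3 -c "
from h import *
save(cam('wrist'),'rA')"
```

>>> play_rows --plan '[[[-60,0,20,0,0,0,85],[-60,0,20,0,0,0,85],[-60,0,20,0,0,0,85],[-60,0,20,0,0,0,85],[-60,0,20,0,0,0,85]]]'

```text
time: 2.93
eef_pos: [0.4157, -0.085, 0.2421]
orientation: [[0.996, -0.085, 0.002], [-0.085, -0.996, -0.0], [0.002, 0.0, -1.0]]
contact_force: [1.1, -0.5, -0.2]
grip_width: 0.993
```

```bash
python3 -c "
from h import *
save(cam('wrist'),'rB')"
```

>>> play_rows --plan '[[[75,286,0,0,0,5,85],[75,286,0,0,0,5,85],[75,286,0,0,0,5,85],[75,286,0,0,0,5,85],[75,286,0,0,0,5,85],[75,286,0,0,0,5,85],[75,286,0,0,0,5,85],[75,286,0,0,0,5,85],[75,286,0,0,0,5,85],[75,286,0,0,0,5,85],[75,286,0,0,0,5,85]]]'

```text
time: 3.9
eef_pos: [0.49, 0.2002, 0.241]
orientation: [[1.0, 0.001, -0.0], [0.001, -1.0, -0.0], [-0.0, 0.0, -1.0]]
contact_force: [0.1, -0.2, 0.4]
grip_width: 0.995
```

```bash
python3 -c "
from h import *
save(cam('wrist'),'cA')"
```

>>> play_rows --plan '[[[-50,-30,0,0,0,0,85],[-50,-30,0,0,0,0,85],[-50,-30,0,0,0,0,85],[-50,-30,0,0,0,0,85],[-50,-30,0,0,0,0,85]]]'

```text
time: 4.37
eef_pos: [0.4404, 0.1705, 0.2417]
orientation: [[1.0, 0.001, 0.001], [0.001, -1.0, 0.0], [0.001, -0.0, -1.0]]
contact_force: [-0.1, -0.5, 1.2]
grip_width: 0.994
```

```bash
python3 -c "
from h import *
save(cam('wrist'),'cB')
a,b=load('rA')['img'],load('rB')['img']
m=np.hstack([a[60:300,140:540],b[0:240,140:540]]);m2=np.hstack([load('cA')['img'][0:300,120:520],load('cB')['img'][0:300,120:520]])
cv2.imwrite('pics/m2.png',np.vstack([m,m2]))
print(m.shape,m2.shape)"
```

```text
(240, 800, 3) (300, 800, 3)
```

View pics/m2.png

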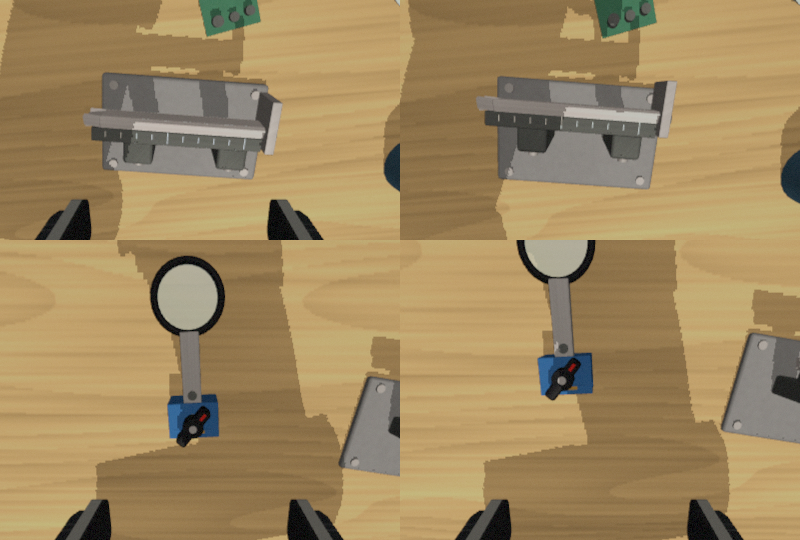

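```bash
python3 - <<'E'
from h import *
A,B=load('rA'),load('rB')
def t(c,x,y): return cv2.resize(c['img'][y:y+75,x:x+100],None,fx=4,fy=4,interpolation=cv2.INTER_CUBIC)
cv2.imwrite('pics/z.png',np.vstack([np.hstack([t(A,205,150),t(A,345,145)]),np.hstack([t(B,205,75),t(B,345,70)])]))
# carriage: arm edges
for n,rows in(('cA',range(100,142,4)),('cB',range(45,95,5))):
    c=load(n);hsv=cv2.cvtColor(c['img'],cv2.COLOR_BGR2HSV)
    blue=cv2.inRange(hsv,(100,120,40),(125,255,255))
    cs=max(cv2.findContours(blue,0,2)[0],key=cv2.contourArea);print(n,'blue',cv2.boundingRect(cs),cv2.approxPolyDP(cs,3,True)[:,0].tolist())
    grey=cv2.inRange(hsv,(0,0,60),(180,60,200));P=[]
    for y in rows:
        x0=310 if n=='cA' else 280
        xs=[x for x in range(x0-30,x0+30) if grey[y,x]]
        if xs: P.append((y,min(xs),max(xs)));
    print(P)
    L=np.array([[onz(c,(a,y),.046)[:2],onz(c,(b+1,y),.046)[:2]] for y,a,b in P])
    print((L*1000).round(1).tolist())
E
```

```text
cA blue (288, 155, 50, 43) [[335, 155], [322, 155], [321, 163], [304, 164], [302, 156], [291, 157], [290, 196], [297, 197], [304, 179], [322, 165], [329, 170], [330, 177], [323, 185], [326, 192], [319, 196], [337, 195]]
[(100, 300, 318), (104, 300, 318), (108, 300, 318), (112, 301, 318), (116, 301, 318), (120, 301, 319), (124, 301, 319), (128, 302, 319), (132, 302, 319), (136, 302, 319), (140, 302, 320)]
[[[564.3, 218.8], [564.4, 199.3]], [[560.4, 218.9], [560.5, 199.3]], [[556.4, 219.0], [556.5, 199.3]], [[552.4, 218.0], [552.5, 199.3]], [[548.4, 218.0], [548.4, 199.3]], [[544.3, 218.1], [544.4, 198.2]], [[540.2, 218.2], [540.3, 198.2]], [[536.1, 217.2], [536.1, 198.2]], [[531.9, 217.3], [532.0, 198.2]], [[527.7, 217.3], [527.8, 198.2]], [[523.5, 217.4], [523.5, 197.1]]]
cB blue (258, 113, 55, 42) [[310, 113], [259, 118], [262, 154], [270, 146], [272, 134], [292, 117], [301, 124], [292, 144], [298, 149], [279, 153], [311, 152]]
[(45, 269, 288), (50, 269, 289), (55, 270, 289), (60, 270, 289), (65, 270, 290), (70, 271, 290), (75, 272, 291), (80, 272, 291), (85, 273, 291), (90, 273, 292)]
[[[566.4, 218.5], [566.4, 199.0]], [[561.9, 218.7], [561.9, 198.1]], [[557.4, 218.0], [557.5, 198.3]], [[552.9, 218.2], [552.9, 198.4]], [[548.3, 218.4], [548.4, 197.5]], [[543.7, 217.6], [543.7, 197.7]], [[539.1, 216.9], [539.1, 196.8]], [[534.3, 217.1], [534.4, 196.9]], [[529.6, 216.3], [529.6, 197.0]], [[524.8, 216.5], [524.8, 196.1]]]
```

View pics/z.png

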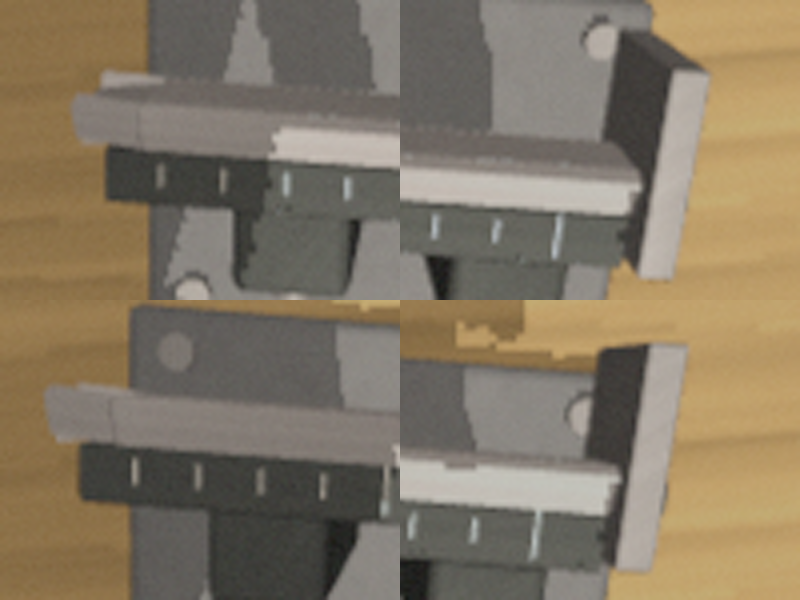

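```bash
python3 - <<'E'
from h import *
A,B=load('rA'),load('rB');a,b=load('cA'),load('cB')
P={'stopF+y':((413.75,162.5),(408.75,81.25)),'stopF-y':((421.75,163.75),(416.75,81.25)),'stopB+y':((405,213.75),(400,137)),'stopB-y':((412.5,214.25),(408,137.5)),
'outer@stop':((404.5,189.5),(400,112.5)),'tipouter':((223.25,173.25),(216.25,96.25)),'tiproot':((225,185),(219.5,109.5)),'taproot':((240,187),(234.5,110.5)),'tapouter':((239.5,173),(231.25,98.25))}
for k,(p,q) in P.items():
    X,e=tri([(A,p),(B,q)]);print(k,(X*1000).round(1),[tuple(i) for i in e])
for z,k in((.127,'stopF+y'),(.127,'stopB+y'),(.127,'stopF-y'),(.127,'stopB-y'),(.121,'outer@stop')):
    print('plane',k,(onz(A,P[k][0],z)*1000).round(1),(onz(B,P[k][1],z)*1000).round(1))
# carriage
for k,p,q in(('FL',(290,157),(258.5,118)),('FR',(336,155),(310.5,113))):
    print(k,(tri([(a,p),(b,q)])[0]*1000).round(1),(onz(a,p,.048)*1000).round(1),(onz(b,q,.048)*1000).round(1))
red=[]
for c in(a,b):
    hsv=cv2.cvtColor(c['img'],cv2.COLOR_BGR2HSV)
    m=cv2.inRange(hsv,(0,150,80),(8,255,255))|cv2.inRange(hsv,(172,150,80),(180,255,255)); m[:, :250]=0;m[:,350:]=0
    M=cv2.moments(m,True);red.append((M['m10']/M['m00'],M['m01']/M['m00']));
    k=cv2.inRange(hsv,(0,0,0),(180,255,45));k[:110]=0;k[205:]=0;k[:,:255]=0;k[:,345:]=0
    cs=max(cv2.findContours(k,0,2)[0],key=cv2.contourArea);print('knob',cv2.minAreaRect(cs))
print('red',red,tri(list(zip((a,b),red))))
hsv=cv2.cvtColor(a['img'],cv2.COLOR_BGR2HSV);k=cv2.inRange(hsv,(0,0,0),(180,255,50));k[110:]=0
cs=max(cv2.findContours(k,0,2)[0],key=cv2.contourArea);e=cv2.fitEllipse(cs);print('lens',e,(onz(a,e[0],.042)*1000).round(1))
E
```

```text
stopF+y [ 500.6 -162.8  124.4] [(np.float64(0.3), np.float64(-0.0)), (np.float64(-0.3), np.float64(0.0))]
stopF-y [ 500.1 -167.8  128.4] [(np.float64(0.3), np.float64(-0.0)), (np.float64(-0.3), np.float64(0.1))]
stopB+y [ 458.2 -155.8  125.2] [(np.float64(0.2), np.float64(-0.0)), (np.float64(-0.2), np.float64(0.0))]
stopB-y [ 457.2 -162.2  125.3] [(np.float64(0.4), np.float64(-0.0)), (np.float64(-0.4), np.float64(0.0))]
outer@stop [ 477.1 -157.2  118.9] [(np.float64(0.4), np.float64(-0.0)), (np.float64(-0.4), np.float64(0.1))]
tipouter [502.3  -8.8 114. ] [(np.float64(-0.2), np.float64(0.0)), (np.float64(0.2), np.float64(0.0))]
tiproot [491.7  -8.4 112.3] [(np.float64(0.5), np.float64(-0.0)), (np.float64(-0.5), np.float64(-0.0))]
taproot [490.  -21.8 116.2] [(np.float64(0.5), np.float64(-0.0)), (np.float64(-0.5), np.float64(0.0))]
tapouter [499.6 -19.5 106.7] [(np.float64(-1.0), np.float64(0.1)), (np.float64(1.0), np.float64(-0.0))]
plane stopF+y [ 501.3 -161.8  127. ] [ 500.6 -162.3  127. ]
plane stopB+y [ 458.9 -155.2  127. ] [ 458.5 -155.6  127. ]
plane stopF-y [ 499.7 -168.   127. ] [ 500.1 -168.4  127. ]
plane stopB-y [ 458.  -161.3  127. ] [ 457.5 -162.1  127. ]
plane outer@stop [ 477.8 -156.3  121. ] [ 477.3 -157.   121. ]
FL [496.3 236.2  14.2] [505.5 230.5  48. ] [497.2 232.6  48. ]
FR [499.9 179.   10.2] [507.8 180.8  48. ] [502.3 178.4  48. ]
knob ((312.9000244140625, 185.6999969482422), (21.01903533935547, 44.274147033691406), 26.56505012512207)
knob ((283.2500305175781, 138.75), (21.21320343017578, 45.961936950683594), 45.0)
red [(322.4, 177.52), (291.38709677419354, 127.25806451612904)] (array([0.49143215, 0.1958224 , 0.08011238]), [array([-0.,  0.]), array([ 0., -0.])])
lens ((307.1865234375, 55.700889587402344), (73.15364837646484, 79.0776596069336), 172.95843505859375) [606.4 211.2  42. ]
```

The stand's origin is about (480,-82) mm with a yaw of about -9.2°. The carriage's origin is about (481,205) with a yaw of about +2.9°. I'll hover over the lens arm and look from close by.

>>> play_rows --plan '[[[100,37,-60,0,0,2.8,50],[100,37,-122,0,0,2.8,50],[100,37,-122,0,0,2.8,50],[100,37,-122,0,0,2.8,50],[100,37,-122,0,0,2.8,50],[100,37,-122,0,0,2.8,50],[100,37,-122,0,0,2.8,50],[100,37,-122,0,0,2.8,50],[100,37,-122,0,0,2.8,50],[100,37,-122,0,0,2.8,50]]]'

```text
time: 5.25
eef_pos: [0.5401, 0.2079, 0.1209]
orientation: [[0.999, 0.051, 0.002], [0.051, -0.999, 0.001], [0.002, -0.001, -1.0]]
contact_force: [0.8, -0.5, 0.9]
grip_width: 0.587
```

```bash
python3 - <<'E'
from h import *
c=cam('wrist');save(c,'gA')
cv2.imwrite('pics/g1.png',cv2.resize(c['img'],None,fx=1.25,fy=1.25))
E
```

```text
(no output)
```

View pics/g1.png

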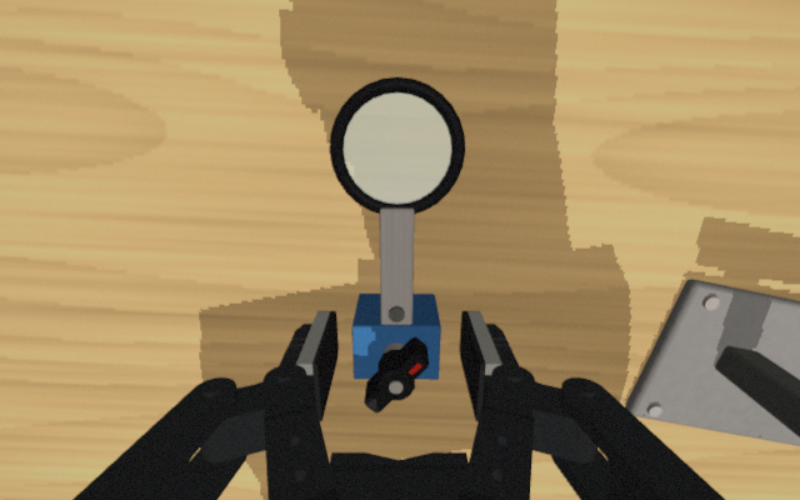

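```bash
python3 - <<'E'
from h import *
g,a,b=load('gA'),load('cA'),load('cB')
hsv=cv2.cvtColor(g['img'],cv2.COLOR_BGR2HSV)
k=cv2.inRange(hsv,(0,0,0),(180,255,50));k[175:]=0
cs=max(cv2.findContours(k,0,2)[0],key=cv2.contourArea);e=cv2.fitEllipse(cs);print(e)
for n,o in(('lens',[(g,e[0]),(a,(307.19,55.7))]),('cap',[(g,(316.8,309.6)),(a,(313,190)),(b,(282,140))]),('screw',[(g,(316.8,250.4)),(a,(312,156)),(b,(283,109))])):
    X,r_=tri(o);print(n,(X*1000).round(1),[tuple(map(float,i)) for i in r_])
grey=cv2.inRange(hsv,(0,0,60),(180,60,200))
for y in range(180,236,8):
    xs=[x for x in range(295,340) if grey[y,x]]
    print(y,min(xs),max(xs),*[(onz(g,(x,y),.046)*1000).round(1)[:2] for x in(min(xs),max(xs)+1)])
for p in((285.5,258),(352,258)): print('front top',(onz(g,p,.048)*1000).round(1))
for p in((287,236),(350,236)): print('front bottom',(onz(g,p,.0)*1000).round(1))
E
```

```text
((317.59771728515625, 116.66829681396484), (106.27230834960938, 108.44595336914062), 177.86500549316406)
lens [607.  211.5  34.8] [(0.1, -0.0), (-0.1, 0.0)]
cap [479.  205.3  80.3] [(0.2, 0.2), (-0.1, -0.5), (-0.1, 0.4)]
screw [506.  207.   44.2] [(0.0, 0.1), (-0.2, -0.1), (0.2, 0.1)]
180 304 330 [563.2 219. ] [564.2 199.7]
188 304 330 [557.2 218.8] [558.2 199.3]
196 304 330 [551.1 218.6] [552.1 198.9]
204 304 330 [544.9 218.4] [545.9 198.5]
212 304 329 [538.6 218.1] [539.6 198.8]
220 305 329 [532.2 217.2] [533.1 198.4]
228 305 329 [525.6 216.9] [526.6 198. ]
front top [500.3 231.   48. ]
front top [502.9 179.5  48. ]
front bottom [495.6 234.4   0. ]
front bottom [498.6 176.1   0. ]
```

The tool is centred over the arm: the arm centre is at y=208.4 and the TCP at y=207.9. Triangulated heights agree with the text (arm top about 44–46, knob top about 80). Next I'll descend and grip.

>>> play_rows --plan '[[[0,0.5,-35,0,0,0,50],[0,0.5,-70,0,0,0,50],[0,0.5,-85,0,0,0,50],[0,0.5,-95,0,0,0,50],[0,0.5,-101,0,0,0,50],[0,0.5,-101,0,0,0,50],[0,0.5,-101,0,0,0,50],[0,0.5,-101,0,0,0,0],[0,0.5,-101,0,0,0,0],[0,0.5,-101,0,0,0,0],[0,0.5,-101,0,0,0,0],[0,0.5,-101,0,0,0,0],[0,0.5,-101,0,0,0,0],[0,0.5,-101,0,0,0,0]]]' --squeeze 70

```text
time: 6.47
eef_pos: [0.5405, 0.2086, 0.0192]
orientation: [[0.999, 0.051, 0.002], [0.051, -0.999, 0.001], [0.002, -0.001, -1.0]]
contact_force: [1.0, 2.0, 6.6]
grip_width: 0.22
```

>>> play_rows --plan '[[[0,0,15,0,0,0,0],[0,0,40,0,0,0,0],[0,0,80,0,0,0,0],[10,-40,95,0,0,-4,0],[20,-80,95,0,0,-8,0],[30,-120,95,0,0,-12.1,0],[41,-155,90,0,0,-12.1,0],[41,-172,81,0,0,-12.1,0],[41,-172,81,0,0,-12.1,0],[41,-172,81,0,0,-12.1,0],[41,-172,81,0,0,-12.1,0],[41,-172,81,0,0,-12.1,0]]]'

```text
time: 7.47
eef_pos: [0.5809, 0.0373, 0.0996]
orientation: [[0.987, -0.159, 0.0], [-0.159, -0.987, 0.0], [0.0, -0.0, -1.0]]
contact_force: [-0.9, -0.2, -4.0]
grip_width: 0.224
```

```bash
python3 - <<'E'
from h import *
c=cam('wrist');save(c,'hA');s=r.state();print(s['eef_pos'],s['orientation'].round(4),s['contact_force'],s['ft_torque'])
save(cam('scene'),'hS')
cv2.imwrite('pics/h1.png',cv2.resize(c['img'],None,fx=1.25,fy=1.25))
E
```

```text
[0.5809209  0.03734257 0.09959083] [[ 9.874e-01 -1.585e-01  5.000e-04]
 [-1.585e-01 -9.874e-01  2.000e-04]
 [ 4.000e-04 -3.000e-04 -1.000e+00]] [-0.20301591 -1.01152296 -3.19875721] [-0.03335914 -0.23347417  0.05789454]
```

View pics/h1.png

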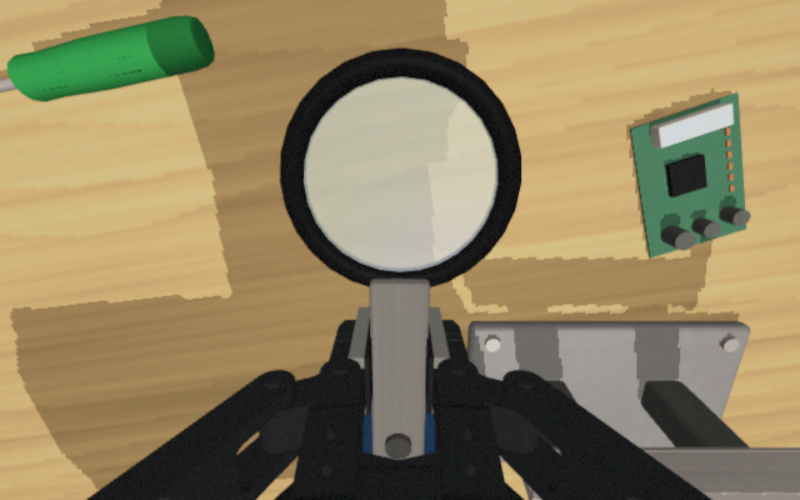

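```bash
python3 - <<'E'
from h import *
c=load('hA');img=c['img'];hsv=cv2.cvtColor(img,cv2.COLOR_BGR2HSV);g=cv2.cvtColor(img,cv2.COLOR_BGR2GRAY).astype(float)
# yaw: base plate front edge & rail edge : strongest vertical gradient per column, subpixel
def hedge(x0,x1,y0,y1):
    P=[]
    for x in range(x0,x1,4):
        d=np.abs(np.diff(cv2.GaussianBlur(g,(5,5),1)[y0:y1,x]));i=int(d.argmax())
        if 0<i<len(d)-1: P.append((x,y0+i+.5+.5*(d[i-1]-d[i+1])/(d[i-1]-2*d[i]+d[i+1])+.5))
    return np.array(P)
for n,a in(('plate',(392,586,252,265)),('rail',(540,638,352,366))):
    P=hedge(*a);p=np.polyfit(P[:,0],P[:,1],1);res=P[:,1]-np.polyval(p,P[:,0]);k=abs(res)<1;p=np.polyfit(P[k,0],P[k,1],1)
    z=.121 if n=='rail' else .005
    X=[(onz(c,(x,np.polyval(p,x)),z)*1000).round(1) for x in(a[0],a[1])];d=X[0]-X[1];print(n,p,X,'yaw',-np.degrees(np.arctan2(d[0],d[1])))
for y in (230,260,290,320): # arm edges
    row=cv2.GaussianBlur(g,(5,5),1)[y]; d=np.diff(row); print(y,280+np.abs(d[280:310]).argmax()+1,330+np.abs(d[330:355]).argmax()+1)
blue=cv2.inRange(hsv,(100,120,30),(125,255,255));ys,xs=np.nonzero(blue[300:390,280:360]);print('blue',xs.min()+280,xs.max()+280,ys.min()+300,ys.max()+300)
R=np.array([[.9872,.1599],[-.1599,.9872]])  # cols stand x,y
o=np.array([479.7,-81.8])
f=lambda X:(R.T@(X[:2]*1000-o)).round(1)
print('screw',f(onz(c,(318.4,357),.127)),'front top/bot',f(onz(c,(294,364),.129)),f(onz(c,(294,332),.081)),'rail outer',f(onz(c,(600,360),.121)))
E
```

```text
plate [7.13926260e-06 2.56698766e+02] [array([521.6, -17. ,   5. ]), array([ 495.5, -180.6,    5. ])] yaw -9.064322797794278
rail [-1.28837301e-02  3.66050868e+02] [array([523.1, -64.8, 121. ]), array([ 516.3, -112.6,  121. ])] yaw -8.096537167888537
230 294 345
260 284 355
290 298 347
320 298 340
blue 290 348 324 363
screw [ 47.5 133.4] front top/bot [ 45.4 144.7] [ 20.2 148.9] rail outer [39.6 -6.2]
```

```bash
python3 - <<'E'
from h import *
c=load('hA')['img'][300:400,270:400];s=load('hS')['img'][120:250,270:480]
cv2.imwrite('pics/z2.png',np.vstack([cv2.resize(c,(520,300)),cv2.resize(s,(485,300),interpolation=2)[:, :520] if 0 else np.pad(cv2.resize(s,(485,300),interpolation=2),((0,0),(0,35),(0,0)))]))
E
```

```text
(no output)
```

View pics/z2.png

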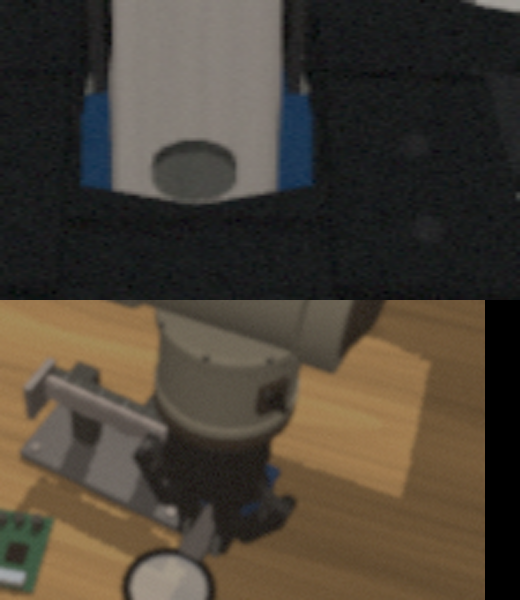

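```bash
python3 - <<'E'
from h import *
R=np.array([[.9872,.1599],[-.1599,.9872]]);o=np.array([479.7,-81.8])
f=lambda X:(R.T@(X[:2]*1000-o)).round(1)
A,B,H,G=load('rA'),load('rB'),load('hA'),load('gA')
def edge(c,x0,x1,y0,y1):
    g=cv2.GaussianBlur(cv2.cvtColor(c['img'],cv2.COLOR_BGR2GRAY).astype(np.float32),(3,3),.8)
    return [(x,[(y0+i+1,round(float(d[i]))) for i in np.argsort(-abs(d))[:6]]) for x in range(x0,x1,(x1-x0)//3) for d in[np.diff(g[y0:y1,x])]]
for n,c,a in(('A',A,(255,400,160,215)),('B',B,(255,395,90,140)),('H',H,(560,636,340,399))):
    print(n,edge(c,*a))
print('plate', f(onz(A,(243,132),.005)),f(onz(A,(408,145),.005)),f(onz(B,(238,76),.005)),f(onz(B,(395,92),.005)),f(onz(H,(392,256.7),.005)),f(onz(H,(580,256.7),.005)))
print('lower outer',f(onz(A,(265,170.75),.089)),f(onz(H,(600,360),.089)),f(onz(H,(545,359.5),.089)))
E
```

```text
A [(255, [(np.int64(189), -29), (np.int64(202), 27), (np.int64(188), -22), (np.int64(203), 19), (np.int64(201), 16), (np.int64(190), -11)]), (303, [(np.int64(192), -41), (np.int64(191), -25), (np.int64(184), 23), (np.int64(193), -20), (np.int64(183), 17), (np.int64(174), -17)]), (351, [(np.int64(195), -36), (np.int64(196), -34), (np.int64(187), 24), (np.int64(188), 19), (np.int64(194), -14), (np.int64(186), 12)]), (399, [(np.int64(199), -45), (np.int64(198), -34), (np.int64(191), 22), (np.int64(190), 20), (np.int64(212), 18), (np.int64(211), 14)])]
B [(255, [(np.int64(113), -26), (np.int64(112), -17), (np.int64(100), 14), (np.int64(128), 14), (np.int64(114), -12), (np.int64(127), 12)]), (301, [(np.int64(129), -21), (np.int64(132), 17), (np.int64(131), 17), (np.int64(128), -15), (np.int64(125), 11), (np.int64(126), 11)]), (347, [(np.int64(120), -39), (np.int64(135), -25), (np.int64(121), -24), (np.int64(119), -24), (np.int64(110), 23), (np.int64(109), 19)]), (393, [(np.int64(124), -45), (np.int64(123), -34), (np.int64(110), 24), (np.int64(113), 23), (np.int64(114), 22), (np.int64(111), 20)])]
H [(560, [(np.int64(393), -30), (np.int64(394), -27), (np.int64(359), 20), (np.int64(360), 19), (np.int64(358), 19), (np.int64(392), -15)]), (585, [(np.int64(344), -38), (np.int64(345), -30), (np.int64(343), -28), (np.int64(359), 19), (np.int64(360), 19), (np.int64(358), 17)]), (610, [(np.int64(358), -29), (np.int64(394), 17), (np.int64(357), -16), (np.int64(359), -15), (np.int64(393), 11), (np.int64(360), 9)]), (635, [(np.int64(358), -33), (np.int64(359), -18), (np.int64(357), -18), (np.int64(394), 13), (np.int64(360), 9), (np.int64(393), 8)])]
plate [29.9 83.9] [  29.5 -105.1] [29.6 84.3] [ 26.2 -95. ] [31.1 70.6] [ 31.4 -89.9]
lower outer [ 8.8 45.1] [  6.  -43.2] [ 6.4 -8.6]
```

```bash
python3 - <<'E'
from h import *
R=np.array([[.9872,.1599],[-.1599,.9872]]);o=np.array([479.7,-81.8])
f=lambda X:(R.T@(X[:2]*1000-o)).round(1)
A,B,H=load('rA'),load('rB'),load('hA')
for x in(560,610,635): print('H up',f(onz(H,(x,393.6),.121)),'low',f(onz(H,(x,359),.089)))
for x,y in((303,183.7),(351,187.5),(399,190.8)): print('A up',f(onz(A,(x,y),.121)))
for x,y in((303,191.9),(351,195.5),(399,198.8)): print('A root',f(onz(A,(x,y),.116)))
for x,y in((347,109.7),(393,112.5)): print('B up',f(onz(B,(x,y),.121)))
for x,y in((347,120),(393,123.7)): print('B root',f(onz(B,(x,y),.116)))
# lines: same-edge vertical triangulation outer upper
print('tri outer', [(tri([(A,(351,187.5)),(B,(347,109.7))])[0]*1000).round(1),(tri([(A,(399,190.8)),(B,(393,112.5))])[0]*1000).round(1)])
s=r.state();print('tcp',f(s['eef_pos']))
E
```

```text
H up [17.1  8. ] low [  6.8 -17.9]
H up [ 17.2 -18. ] low [  6.8 -49.3]
H up [ 17.2 -31. ] low [  6.9 -64.9]
A up [8.7 9.2]
A up [  8.5 -30. ]
A up [  8.6 -69.5]
A root [0.1 8.9]
A root [ -0.  -31.5]
A root [  0.1 -72.1]
B up [  8.6 -31.5]
B up [  9.2 -69. ]
B root [  0.  -32.8]
B root [ -0.  -71.5]
tri outer [array([ 483.1, -113.6,  120.6]), array([ 478. , -150.9,  123.7])]
tcp [ 80.9 133.8]
```

Near the image corners the wrist readings disagree with the central ones, probably from lens distortion. I'll rely on the central views, the 2 mm taper and the force readings, and advance to the rail end in small steps.

>>> play_rows --plan '[[[-1.3,-10,0.6,0,0,0,0],[-3,-20,0.6,0,0,0,0],[-4.5,-29.6,0.6,0,0,0,0],[-4.8,-31.6,0.6,0,0,0,0],[-5.1,-33.6,0.6,0,0,0,0],[-5.4,-35.6,0.6,0,0,0,0],[-5.4,-35.6,0.6,0,0,0,0],[-5.4,-35.6,0.6,0,0,0,0]]]'

```text
time: 8.23
eef_pos: [0.5761, 0.0026, 0.1004]
orientation: [[0.987, -0.161, 0.002], [-0.161, -0.987, 0.005], [0.001, -0.005, -1.0]]
contact_force: [6.1, 24.3, -1.0]
grip_width: 0.224
```

```bash
cat >> h.py <<'E'
def st():
    R=np.array([[.9872,.1599],[-.1599,.9872]]);s=r.state();p=s['eef_pos']*1000
    print('t%.1f'%s['time'],'tcp stand',(R.T@(p[:2]-[479.7,-81.8])).round(2),p[2].round(2),'F stand',(R.T@s['contact_force'][:2]).round(1),s['contact_force'][2].round(1),'M',s['ft_torque'].round(2),'w',round(s['grip_width']*85.4,1),'rv',np.degrees(Ro.from_matrix(s['orientation']@np.array([[.9872,-.1599,0],[-.1599,-.9872,0],[0,0,-1]])).as_rotvec()).round(2))
E
python3 -c "
from h import *
st()"
```

```text
t8.2 tcp stand [81.63 98.76] 100.37 F stand [ 2.1 25. ] -1.0 M [ 4.07 -0.98 -1.86] w 19.2 rv [ 0.29 -0.12 -0.07]
```

Axial force is 25 N with almost no side force at about 4 mm past nominal contact, so it is probably abutting. I'll back off with a firmer grip and then probe sideways lightly.

>>> play_rows --plan '[[[0.3,2,0,0,0,0,0],[0.3,2,0,0,0,0,0],[0.3,2,0,0,0,0,0],[0.3,2,0,0,0,0,0]]]' --squeeze 110

```text
time: 8.57
eef_pos: [0.5759, 0.0043, 0.1]
orientation: [[0.987, -0.161, 0.001], [-0.161, -0.987, 0.004], [0.0, -0.004, -1.0]]
contact_force: [3.0, 19.6, -2.9]
grip_width: 0.215
```

```bash
python3 -c "
from h import *
st()"
```

```text
t8.6 tcp stand [ 81.19 100.33] 100.02 F stand [-0.1 19.8] -2.9 M [ 3.3  -0.53 -1.52] w 18.4 rv [ 0.23 -0.04 -0.05]
```

>>> play_rows --plan '[[[0.3,2,0,0,0,0,0],[0.5,3,0,0,0,0,0],[0.5,3,0,0,0,0,0],[0.5,3,0,0,0,0,0]]]'

```text
time: 8.9
eef_pos: [0.5761, 0.0059, 0.0998]
orientation: [[0.987, -0.16, -0.0], [-0.16, -0.987, 0.001], [-0.0, -0.001, -1.0]]
contact_force: [-0.3, 7.9, -3.8]
grip_width: 0.217
```

```bash
python3 -c "
from h import *
st();c=cam('scene');save(c,'pS');save(cam('wrist'),'pW')"
```

```text
t8.9 tcp stand [ 81.12 102.  ] 99.85 F stand [-1.6  7.8] -3.8 M [ 1.19 -0.17 -0.53] w 18.5 rv [ 0.08  0.01 -0.02]
```

>>> play_rows --plan '[[[0,0,-0.8,0,0,0,0],[0,0,-1.6,0,0,0,0],[0,0,-1.6,0,0,0,0]]]'

```text
time: 9.25
eef_pos: [0.5763, 0.0058, 0.0984]
orientation: [[0.987, -0.16, 0.0], [-0.16, -0.987, 0.001], [0.0, -0.001, -1.0]]
contact_force: [0.3, 7.2, -1.6]
grip_width: 0.211
```

```bash
python3 -c "
from h import *
st()"
```

```text
t9.2 tcp stand [ 81.35 101.94] 98.39 F stand [-0.8  7.1] -1.6 M [ 1.15 -0.17 -0.59] w 18.0 rv [ 0.08 -0.02 -0.03]
```

>>> play_rows --plan '[[[0,0,-0.8,0,0,0,0],[0,0,-1.6,0,0,0,0],[0,0,-1.6,0,0,0,0]]]'

```text
time: 9.5
eef_pos: [0.5763, 0.0058, 0.0968]
orientation: [[0.987, -0.16, 0.001], [-0.16, -0.987, 0.001], [0.0, -0.001, -1.0]]
contact_force: [1.8, 6.9, -3.0]
grip_width: 0.214
```

```bash
python3 -c "
from h import *
st()"
```

```text
t9.5 tcp stand [ 81.39 101.93] 96.82 F stand [0.6 7.1] -3.0 M [ 1.13 -0.28 -0.52] w 18.3 rv [ 0.08 -0.03 -0.03]
```

>>> play_rows --plan '[[[0,0,1.6,0,0,0,0],[0,0,3.2,0,0,0,0],[0,0,4.8,0,0,0,0],[0,0,4.8,0,0,0,0]]]'

```text
time: 9.83
eef_pos: [0.5763, 0.0058, 0.1017]
orientation: [[0.987, -0.16, 0.0], [-0.16, -0.987, 0.001], [0.0, -0.001, -1.0]]
contact_force: [0.8, 6.8, -4.6]
grip_width: 0.214
```

```bash
python3 -c "
from h import *
st()"
```

```text
t9.8 tcp stand [ 81.36 101.92] 101.66 F stand [-0.4  6.9] -4.6 M [ 1.18 -0.39 -0.51] w 18.3 rv [ 0.08 -0.02 -0.03]
```

Height makes no difference, so I'll probe along the stand's x at nominal height.

>>> play_rows --plan '[[[0,0,-1.5,0,0,0,0],[-1,0.16,-1.5,0,0,0,0],[-2,0.32,-1.5,0,0,0,0],[-2,0.32,-1.5,0,0,0,0]]]'

```text
time: 10.17
eef_pos: [0.5745, 0.0063, 0.1002]
orientation: [[0.987, -0.16, 0.001], [-0.16, -0.987, 0.002], [0.001, -0.002, -1.0]]
contact_force: [3.7, 8.4, -3.4]
grip_width: 0.212
```

```bash
python3 -c "
from h import *
st()"
```

```text
t10.2 tcp stand [ 79.55 102.12] 100.21 F stand [2.3 8.9] -3.4 M [ 1.38 -0.83 -0.57] w 18.1 rv [ 0.09 -0.07 -0.03]
```

>>> play_rows --plan '[[[-1,0.16,0,0,0,0,0],[-2,0.32,0,0,0,0,0],[-2,0.32,0,0,0,0,0]]]'

```text
time: 10.42
eef_pos: [0.5726, 0.0067, 0.1002]
orientation: [[0.987, -0.16, 0.001], [-0.16, -0.987, 0.002], [0.001, -0.002, -1.0]]
contact_force: [3.7, 8.4, -3.4]
grip_width: 0.213
```

```bash
python3 -c "
from h import *
st()"
```

```text
t10.4 tcp stand [ 77.54 102.17] 100.23 F stand [2.3 8.9] -3.4 M [ 1.46 -0.87 -0.6 ] w 18.2 rv [ 0.1  -0.08 -0.03]
```

>>> play_rows --plan '[[[2,-0.32,0,0,0,0,0],[4,-0.64,0,0,0,0,0],[6,-1,0,0,0,0,0],[6,-1,0,0,0,0,0]]]'

```text
time: 10.75
eef_pos: [0.5784, 0.0048, 0.1]
orientation: [[0.987, -0.16, 0.0], [-0.16, -0.987, 0.0], [0.0, -0.0, -1.0]]
contact_force: [1.0, -1.0, -4.8]
grip_width: 0.214
```

```bash
python3 -c "
from h import *
st()"
```

```text
t10.8 tcp stand [ 83.61 101.28] 99.99 F stand [ 1.1 -0.8] -4.8 M [-0.06 -0.19  0.  ] w 18.3 rv [ 0.01 -0.01 -0.01]
```

At stand x of about 83.6 the force disappears, so the groove has found the rail end. I'll ease in and watch the side forces.

>>> play_rows --plan '[[[0.5,-2,0,0,0,0,0],[0.2,-4,0,0,0,0,0],[0.2,-4,0,0,0,0,0]]]'

```text
time: 11.0
eef_pos: [0.5784, 0.0008, 0.1]
orientation: [[0.987, -0.16, 0.0], [-0.16, -0.987, -0.0], [0.0, 0.0, -1.0]]
contact_force: [0.4, 0.4, -4.3]
grip_width: 0.216
```

```bash
python3 -c "
from h import *
st()"
```

```text
t11.0 tcp stand [84.21 97.27] 99.98 F stand [0.3 0.5] -4.3 M [-0.05 -0.19 -0.01] w 18.5 rv [-0.01 -0.   -0.01]
```

>>> play_rows --plan '[[[-0.4,-2,0,0,0,0,0],[-0.6,-4,0,0,0,0,0],[-0.6,-4,0,0,0,0,0]]]'

```text
time: 11.25
eef_pos: [0.5778, -0.003, 0.1]
orientation: [[0.987, -0.16, 0.0], [-0.16, -0.987, -0.0], [0.0, 0.0, -1.0]]
contact_force: [0.3, 0.5, -3.4]
grip_width: 0.211
```

```bash
python3 -c "
from h import *
st()"
```

```text
t11.2 tcp stand [84.26 93.51] 99.99 F stand [0.2 0.6] -3.4 M [ 0.02 -0.17  0.02] w 18.0 rv [-0. -0.  0.]
```

>>> play_rows --plan '[[[-0.3,-2,0,0,0,0,0],[-0.6,-4,0,0,0,0,0],[-0.6,-4,0,0,0,0,0]]]'

```text
time: 11.5
eef_pos: [0.5772, -0.0069, 0.1]
orientation: [[0.987, -0.16, -0.0], [-0.16, -0.987, 0.0], [-0.0, 0.0, -1.0]]
contact_force: [-1.4, 0.2, -1.7]
grip_width: 0.216
```

```bash
python3 -c "
from h import *
st()"
```

```text
t11.5 tcp stand [84.26 89.58] 100.01 F stand [-1.4 -0. ] -1.7 M [-0.07  0.16 -0.03] w 18.4 rv [0.   0.01 0.01]
```

>>> play_rows --plan '[[[-0.3,-2,0,0,0,0,0],[-0.6,-4,0,0,0,0,0],[-0.6,-4,0,0,0,0,0]]]'

```text
time: 11.75
eef_pos: [0.5766, -0.0109, 0.1001]
orientation: [[0.987, -0.16, -0.0], [-0.16, -0.987, -0.0], [-0.0, 0.0, -1.0]]
contact_force: [-2.6, -0.8, -0.5]
grip_width: 0.213
```

```bash
python3 -c "
from h import *
st()"
```

```text
t11.8 tcp stand [84.32 85.48] 100.06 F stand [-2.5 -1.2] -0.5 M [-0.15  0.44 -0.01] w 18.1 rv [-0.    0.01  0.01]
```

>>> play_rows --plan '[[[-1.1,-5,0.3,0,0,0,0],[-1.9,-10,0.3,0,0,0,0],[-2.7,-15,0.3,0,0,0,0],[-3.5,-20,0.3,0,0,0,0],[-3.5,-20,0.3,0,0,0,0]]]'

```text
time: 12.17
eef_pos: [0.573, -0.0317, 0.1003]
orientation: [[0.987, -0.16, -0.0], [-0.16, -0.987, -0.0], [-0.0, 0.0, -1.0]]
contact_force: [-1.6, -1.5, -1.0]
grip_width: 0.209
```

```bash
python3 -c "
from h import *
st()"
```

```text
t12.2 tcp stand [84.13 64.41] 100.28 F stand [-1.4 -1.8] -1.0 M [-0.2   0.25  0.08] w 17.8 rv [-0.02  0.01 -0.02]
```

>>> play_rows --plan '[[[-1.4,-8,0,0,0,0,0],[-2.7,-16,0,0,0,0,0],[-4,-24,0,0,0,0,0],[-5.3,-32,0,0,0,0,0],[-6.6,-40,0,0,0,0,0],[-7.9,-48,0,0,0,0,0],[-7.9,-48,0,0,0,0,0]]]'

```text
time: 12.75
eef_pos: [0.565, -0.0803, 0.1003]
orientation: [[0.987, -0.161, -0.0], [-0.161, -0.987, -0.001], [-0.0, 0.001, -1.0]]
contact_force: [-1.9, -0.8, -1.6]
grip_width: 0.211
```

```bash
python3 -c "
from h import *
st()"
```

```text
t12.8 tcp stand [84.   15.17] 100.26 F stand [-1.7 -1.1] -1.6 M [-0.09  0.3   0.17] w 18.0 rv [-0.03  0.01 -0.04]
```

>>> play_rows --plan '[[[-1.4,-8,0,0,0,0,0],[-2.7,-16,0,0,0,0,0],[-4,-24,0,0,0,0,0],[-5.3,-32,0,0,0,0,0],[-6.6,-40,0,0,0,0,0],[-7.9,-48,0,0,0,0,0],[-7.9,-48,0,0,0,0,0]]]'

```text
time: 13.33
eef_pos: [0.5571, -0.1282, 0.1002]
orientation: [[0.987, -0.161, -0.0], [-0.161, -0.987, -0.001], [-0.0, 0.001, -1.0]]
contact_force: [-3.0, -1.8, -0.9]
grip_width: 0.216
```

```bash
python3 -c "
from h import *
st()"
```

```text
t13.3 tcp stand [ 83.86 -33.43] 100.22 F stand [-2.6 -2.3] -0.9 M [-0.05  0.32  0.16] w 18.5 rv [-0.03  0.01 -0.04]
```

>>> play_rows --plan '[[[-0.9,-4,0,0,0,0,0],[-1.5,-8,0,0,0,0,0],[-1.8,-10,0,0,0,0,0],[-1.8,-10,0,0,0,0,0]]]'

```text
time: 13.67
eef_pos: [0.5556, -0.1369, 0.1003]
orientation: [[0.987, -0.16, 0.0], [-0.16, -0.987, -0.0], [0.0, 0.0, -1.0]]
contact_force: [-1.7, -1.0, -1.6]
grip_width: 0.211
```

```bash
python3 -c "
from h import *
st()"
```

```text
t13.7 tcp stand [ 83.75 -42.28] 100.27 F stand [-1.5 -1.2] -1.6 M [-0.11  0.17  0.11] w 18.0 rv [-0.01 -0.01  0.01]
```

>>> play_rows --plan '[[[-0.2,-1,0,0,0,0,0],[-0.3,-2,0,0,0,0,0],[-0.3,-2,0,0,0,0,0]]]'

```text
time: 13.92
eef_pos: [0.5553, -0.1385, 0.1003]
orientation: [[0.987, -0.159, 0.0], [-0.159, -0.987, 0.0], [-0.0, -0.0, -1.0]]
contact_force: [-1.3, 0.6, -1.3]
grip_width: 0.214
```

```bash
python3 -c "
from h import *
st()"
```

```text
t13.9 tcp stand [ 83.72 -43.9 ] 100.26 F stand [-1.4  0.4] -1.3 M [0.06 0.23 0.02] w 18.3 rv [ 0.01 -0.    0.02]
```

>>> play_rows --plan '[[[-0.1,-0.7,0,0,0,0,0],[-0.2,-1.2,0,0,0,0,0],[-0.2,-1.2,0,0,0,0,0]]]'

```text
time: 14.17
eef_pos: [0.5551, -0.1398, 0.1003]
orientation: [[0.987, -0.16, 0.0], [-0.16, -0.987, 0.0], [0.0, -0.0, -1.0]]
contact_force: [-1.2, 0.9, -1.5]
grip_width: 0.209
```

```bash
python3 -c "
from h import *
st()"
```

```text
t14.2 tcp stand [ 83.73 -45.17] 100.29 F stand [-1.3  0.7] -1.5 M [ 0.2   0.16 -0.04] w 17.9 rv [ 0.01 -0.01  0.01]
```

>>> play_rows --plan '[[[-0.1,-0.7,0,0,0,0,0],[-0.2,-1.2,0,0,0,0,0],[-0.2,-1.2,0,0,0,0,0]]]'

```text
time: 14.42
eef_pos: [0.5549, -0.141, 0.1003]
orientation: [[0.987, -0.16, 0.0], [-0.16, -0.987, 0.0], [0.0, -0.0, -1.0]]
contact_force: [-1.6, 1.0, -1.8]
grip_width: 0.21
```

```bash
python3 -c "
from h import *
st()"
```

```text
t14.4 tcp stand [ 83.7  -46.44] 100.27 F stand [-1.7  0.7] -1.8 M [ 0.18  0.11 -0.02] w 18.0 rv [ 0.   -0.    0.01]
```

>>> play_rows --plan '[[[-0.1,-0.5,0,0,0,0,0],[-0.15,-0.9,0,0,0,0,0],[-0.15,-0.9,0,0,0,0,0]]]'

```text
time: 14.67
eef_pos: [0.5548, -0.1415, 0.1003]
orientation: [[0.987, -0.16, 0.0], [-0.16, -0.987, 0.001], [0.0, -0.001, -1.0]]
contact_force: [-0.3, 5.4, -1.5]
grip_width: 0.212
```

```bash
python3 -c "
from h import *
st()"
```

```text
t14.7 tcp stand [ 83.7  -46.94] 100.26 F stand [-1.2  5.3] -1.5 M [ 0.81 -0.01 -0.17] w 18.1 rv [ 0.05 -0.01  0.01]
```

Stop contact is felt at y of about -46.6, where home is nominally -46.7. I'll press home to about 10 N.

>>> play_rows --plan '[[[-0.1,-0.8,0,0,0,0,0],[-0.1,-0.8,0,0,0,0,0],[-0.1,-0.8,0,0,0,0,0],[-0.1,-0.8,0,0,0,0,0]]]'

```text
time: 15.0
eef_pos: [0.5549, -0.1418, 0.1003]
orientation: [[0.987, -0.16, 0.0], [-0.16, -0.987, 0.002], [0.0, -0.002, -1.0]]
contact_force: [1.8, 10.2, -1.1]
grip_width: 0.211
```

```bash
python3 -c "
from h import *
st()"
```

```text
t15.0 tcp stand [ 83.8 -47.2] 100.28 F stand [ 0.2 10.3] -1.1 M [ 1.57 -0.19 -0.42] w 18.0 rv [ 0.09 -0.03  0.01]
```

>>> play_rows --plan '[[[0,-0.5,0,0,0,0,50],[0,-0.5,0,0,0,0,50],[0,-0.5,0,0,0,0,50],[0,-0.5,0,0,0,0,50],[0,-0.5,0,0,0,0,50],[0,-0.5,20,0,0,0,50],[0,-0.5,50,0,0,0,50],[0,0,90,0,0,0,50],[0,0,120,0,0,0,60],[-20,3,130,0,0,0,70],[-55,9,130,0,0,0,70],[-55,9,130,0,0,0,70],[-55,9,130,0,0,0,70],[-55,9,130,0,0,0,70],[-55,9,130,0,0,0,70]]]'

```text
time: 16.25
eef_pos: [0.5002, -0.1338, 0.2302]
orientation: [[0.987, -0.16, 0.0], [-0.16, -0.987, 0.0], [0.0, -0.0, -1.0]]
contact_force: [-0.5, 0.4, 0.9]
grip_width: 0.818
```

```bash
python3 -c "
from h import *
st();save(cam('wrist'),'kA')"
```

```text
t16.2 tcp stand [ 28.53 -48.1 ] 230.17 F stand [-0.5  0.3] 0.9 M [0.04 0.04 0.02] w 69.9 rv [ 0.   -0.01  0.01]
```

>>> play_rows --plan '[[[-50,15,0,0,0,0,70],[-50,15,0,0,0,0,70],[-50,15,0,0,0,0,70],[-50,15,0,0,0,0,70],[-50,15,0,0,0,0,70]]]'

```text
time: 16.72
eef_pos: [0.4505, -0.1189, 0.2303]
orientation: [[0.987, -0.16, 0.0], [-0.16, -0.987, -0.0], [0.0, -0.0, -1.0]]
contact_force: [-0.1, 0.2, -0.4]
grip_width: 0.822
```

```bash
python3 -c "
from h import *
st();save(cam('wrist'),'kB')
a,b=load('kA')['img'],load('kB')['img']
z=lambda i,y:cv2.resize(i[y:y+300,190:450],None,fx=1.5,fy=1.5,interpolation=2)
cv2.imwrite('pics/k1.png',np.hstack([z(a,60),z(b,0)]))"
```

```text
t16.7 tcp stand [-22.94 -41.32] 230.31 F stand [-0.1  0.2] -0.4 M [0.01 0.07 0.02] w 70.2 rv [-0.   -0.02  0.02]
```

View pics/k1.png

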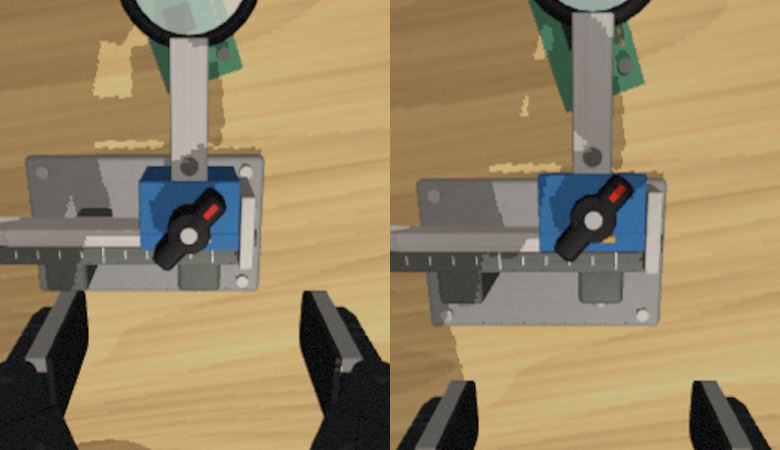

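The carriage sits on the rail against the stop, with no gap visible. The knob cap is at A (316,217) and B (325,147), and the bar runs up to the right with the red mark.

```bash
python3 - <<'E'
from h import *
R=np.array([[.9872,.1599],[-.1599,.9872]]);o=np.array([479.7,-81.8])
f=lambda X:(R.T@(X[:2]*1000-o)).round(2)
Ks=[];obs={'cap':[],'red':[],'redfar':[]}
for n,p in(('kA',(316,217.3)),('kB',(325.3,146.7))):
    c=load(n);hsv=cv2.cvtColor(c['img'],cv2.COLOR_BGR2HSV)
    m=cv2.inRange(hsv,(0,0,90),(180,80,255));y,x=np.mgrid[:400,:640];m[(x-p[0])**2+(y-p[1])**2>64]=0
    M=cv2.moments(m,True);cap=(M['m10']/M['m00'],M['m01']/M['m00'])
    q=cv2.inRange(hsv,(0,150,80),(8,255,255))|cv2.inRange(hsv,(172,150,80),(180,255,255));q[(x-p[0])**2+(y-p[1])**2>900]=0
    M2=cv2.moments(q,True);red=(M2['m10']/M2['m00'],M2['m01']/M2['m00'])
    k=cv2.inRange(hsv,(0,0,0),(180,255,55))|q|m;k[(x-p[0])**2+(y-p[1])**2>34**2]=0
    cs=max(cv2.findContours(k,0,2)[0],key=cv2.contourArea);v=cv2.fitLine(cs,2,0,.01,.01).ravel()
    print(n,M['m00'],cap,M2['m00'],red,'rect',cv2.minAreaRect(cs),'line',v.round(3))
    obs['cap'].append((c,cap));obs['red'].append((c,red))
    e=[onz(c,(cap[0]+s*25*v[0],cap[1]+s*25*v[1]),.161) for s in(1,-1)];d=e[0]-e[1];print(' bar angle world',np.degrees(np.arctan2(d[1],d[0])))
    d=onz(c,red,.161)-onz(c,cap,.161);print(' red angle',np.degrees(np.arctan2(d[1],d[0])),np.linalg.norm(d)*1000)
for k in('cap','red'):
    X,e=tri(obs[k]);print(k,(X*1000).round(1),f(X),e)
print('onz cap',[ (onz(c,p,.161)*1000).round(1) for c,p in obs['cap']])
E
```

```text
kA 109.0 (315.45871559633025, 217.03669724770643) 59.0 (330.03389830508473, 200.864406779661) rect ((315.3080749511719, 212.85438537597656), (29.41964340209961, 60.56123352050781), 28.442928314208984) line [  0.664  -0.747 315.265 212.412]
 bar angle world -48.66095767762934
 red angle -49.052989799695034 16.303899555162584
kB 127.0 (325.33858267716533, 146.70078740157481) 68.0 (340.80882352941177, 128.7941176470588) rect ((325.20001220703125, 145.6000213623047), (30.410520553588867, 65.29318237304688), 26.56505012512207) line [  0.728  -0.686 323.344 144.828]
 bar angle world -55.56118437819296
 red angle -49.661298220082486 15.652574294759809
cap [ 497.5 -131.5  160.4] [ 25.54 -46.17] [array([0., 0.]), array([-0., -0.])]
red [ 507.3 -143.7  157.7] [ 37.16 -56.64] [array([-0.1, -0. ]), array([0.1, 0. ])]
onz cap [array([ 497.8, -131.5,  161. ]), array([ 497.6, -131.5,  161. ])]
```

The knob axis is at (497.6,-131.5) with its top at 160.4. The bar points at about -50° (red end). I'll use the half-turned grasp at tool yaw 130°, which leaves ample joint-6 range for clockwise turning.

>>> play_rows --plan '[[[47,-12.6,-20,0,0,30,60],[47,-12.6,-20,0,0,60,60],[47,-12.6,-20,0,0,90,60],[47,-12.6,-20,0,0,110,60],[47,-12.6,-20,0,0,120,60],[47,-12.6,-20,0,0,130,60],[47,-12.6,-20,0,0,139,60],[47,-12.6,-20,0,0,139,60],[47,-12.6,-20,0,0,139,60],[47,-12.6,-20,0,0,139,60],[47,-12.6,-20,0,0,139,60],[47,-12.6,-20,0,0,139,60],[47,-12.6,-20,0,0,139,60],[47,-12.6,-20,0,0,139,60],[47,-12.6,-20,0,0,139,60],[47,-12.6,-20,0,0,139,60],[47,-12.6,-20,0,0,139,60],[47,-12.6,-20,0,0,139,60],[47,-12.6,-20,0,0,139,60],[47,-12.6,-20,0,0,139,60]]]'

```text
time: 18.43
eef_pos: [0.4973, -0.1314, 0.2099]
orientation: [[-0.646, 0.763, -0.001], [0.763, 0.646, 0.0], [0.0, -0.0, -1.0]]
contact_force: [0.5, 0.1, 0.5]
grip_width: 0.705
```

>>> play_rows --plan '[[[0,0,0,0,0,0,60],[0,0,0,0,0,0,60],[0,0,0,0,0,0,60]]]'

```text
time: 18.68
eef_pos: [0.497, -0.1313, 0.2101]
orientation: [[-0.638, 0.77, -0.0], [0.77, 0.638, 0.0], [0.0, -0.0, -1.0]]
contact_force: [0.5, -0.3, 0.0]
grip_width: 0.703
```

```bash
python3 - <<'E'
from h import *
c=cam('wrist');save(c,'kC');s=r.state();print(s['joint_pos'].round(1),(s['eef_pos']*1000).round(1),'yaw',np.degrees(np.arctan2(s['orientation'][1,0],s['orientation'][0,0])))
cv2.imwrite('pics/k2.png',cv2.resize(c['img'][60:360,140:500],None,fx=2,fy=2))
E
```

```text
[-23.4   1.8  92.2  -0.   86.  -63.1] [ 496.9 -131.3  210.1] yaw 129.7042838805163
```

View pics/k2.png

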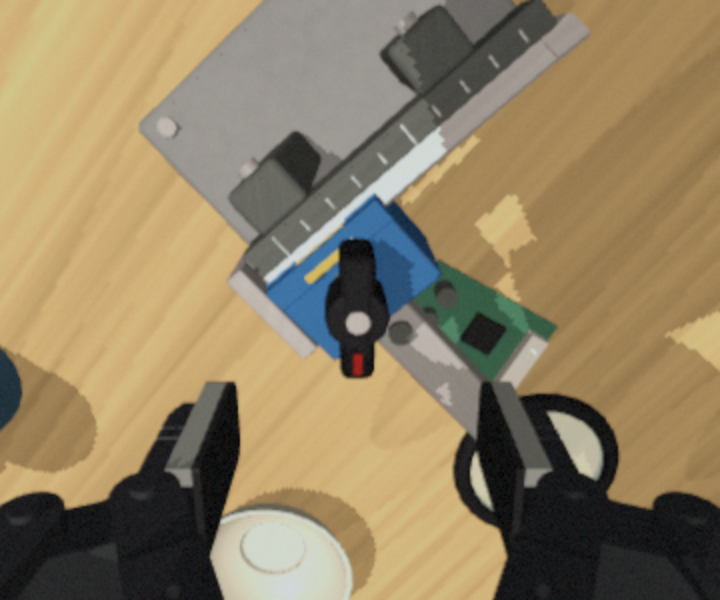

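The bar is vertical in the image and centred between the fingers: cap column 358, finger mid 359.5. Next I'll check the position along the bar from this reversed view.

```bash
python3 - <<'E'
from h import *
c=load('kC');hsv=cv2.cvtColor(c['img'],cv2.COLOR_BGR2HSV);p=(319,221.5)
m=cv2.inRange(hsv,(0,0,90),(180,80,255));y,x=np.mgrid[:400,:640];m[(x-p[0])**2+(y-p[1])**2>49]=0
M=cv2.moments(m,True);cap=(M['m10']/M['m00'],M['m01']/M['m00']);X=onz(c,cap,.161)*1000
R=r.state()['orientation'];print(cap,X.round(1),'tool frame offset',(R.T@(X-r.state()['eef_pos']*1000)).round(1))
E
```

```text
(318.6209677419355, 221.26612903225808) [ 497.5 -131.   161. ] tool frame offset [-0.2  0.7 49.1]
```

>>> play_rows --plan '[[[0.4,0.2,-30,0,0,0,40],[0.4,0.2,-50,0,0,0,40],[0.4,0.2,-65,0,0,0,40],[0.4,0.2,-76,0,0,0,40],[0.4,0.2,-76,0,0,0,40],[0.4,0.2,-76,0,0,0,40],[0.4,0.2,-76,0,0,0,40],[0.4,0.2,-76,0,0,0,0],[0.4,0.2,-76,0,0,0,0],[0.4,0.2,-76,0,0,0,0],[0.4,0.2,-76,0,0,0,0],[0.4,0.2,-76,0,0,0,0],[0.4,0.2,-76,0,0,0,0],[0.4,0.2,-76,0,0,0,0]]]' --squeeze 35

```text
time: 19.9
eef_pos: [0.4975, -0.1313, 0.1351]
orientation: [[-0.64, 0.768, 0.001], [0.768, 0.64, -0.001], [-0.002, 0.0, -1.0]]
contact_force: [-0.3, -1.1, 5.7]
grip_width: 0.15
```

```bash
python3 -c "
from h import *
st()"
```

```text
t19.9 tcp stand [ 25.48 -46.05] 135.14 F stand [-0.1 -1.1] 5.7 M [-0.21  0.09 -0.02] w 12.8 rv [-1.2000e-01  3.0000e-02  1.3901e+02]
```

>>> play_rows --plan '[[[-0.1,-0.6,0.7,0,0,0,0],[-0.1,-0.6,0.7,0,0,0,0],[-0.1,-0.6,0.7,0,0,0,0]]]'

```text
time: 20.15
eef_pos: [0.4972, -0.1317, 0.1353]
orientation: [[-0.64, 0.768, 0.001], [0.768, 0.64, -0.0], [-0.0, 0.0, -1.0]]
contact_force: [1.0, 1.4, 3.5]
grip_width: 0.151
```

```bash
python3 -c "
from h import *
st()"
```

```text
t20.1 tcp stand [ 25.2  -46.43] 135.29 F stand [0.7 1.6] 3.5 M [ 0.1  -0.05 -0.02] w 12.9 rv [-4.0000e-02 -0.0000e+00  1.3901e+02]
```

>>> play_rows --plan '[[[0,0,0,0,0,-3,0],[0,0,0,0,0,-6,0],[0,0,0,0,0,-6,0],[0,0,0,0,0,-6,0]]]'

```text
time: 20.48
eef_pos: [0.4971, -0.1318, 0.1352]
orientation: [[-0.558, 0.83, 0.0], [0.83, 0.558, -0.001], [-0.001, -0.0, -1.0]]
contact_force: [-0.4, -1.1, 5.1]
grip_width: 0.147
```

```bash
python3 -c "
from h import *
st()"
```

```text
t20.5 tcp stand [ 25.17 -46.63] 135.24 F stand [-0.2 -1.1] 5.1 M [-0.42  0.08  0.06] w 12.6 rv [-4.0000e-02  3.0000e-02  1.3311e+02]
```

>>> play_rows --plan '[[[-0.1,-0.5,0.5,0,0,-3,0],[-0.1,-0.5,0.5,0,0,-6,0],[-0.1,-0.5,0.5,0,0,-8,0],[-0.1,-0.5,0.5,0,0,-8,0]]]'

```text
time: 20.82
eef_pos: [0.4967, -0.1322, 0.1354]
orientation: [[-0.436, 0.9, -0.0], [0.9, 0.436, -0.0], [0.0, -0.0, -1.0]]
contact_force: [-0.8, -0.9, 1.1]
grip_width: 0.15
```

```bash
python3 -c "
from h import *
st()"
```

```text
t20.8 tcp stand [ 24.88 -47.02] 135.4 F stand [-0.7 -1.1] 1.1 M [-0.31  0.26  0.13] w 12.8 rv [2.0000e-02 2.0000e-02 1.2502e+02]
```

>>> play_rows --plan '[[[0,0,0,0,0,-3,0],[0,0,0,0,0,-6,0],[0,0,0,0,0,-8,0],[0,0,0,0,0,-8,0]]]'

```text
time: 21.15
eef_pos: [0.4966, -0.1323, 0.1354]
orientation: [[-0.307, 0.952, -0.001], [0.952, 0.307, -0.0], [0.0, -0.001, -1.0]]
contact_force: [-3.1, -2.4, 2.0]
grip_width: 0.152
```

```bash
python3 -c "
from h import *
st()"
```

```text
t21.1 tcp stand [ 24.73 -47.11] 135.36 F stand [-2.7 -2.9] 2.0 M [-0.63  0.77  0.08] w 13.0 rv [4.0000e-02 4.0000e-02 1.1706e+02]
```

>>> play_rows --plan '[[[-0.5,-0.8,0,0,0,-3,0],[-0.5,-0.8,0,0,0,-6,0],[-0.5,-0.8,0,0,0,-8,0],[-0.5,-0.8,0,0,0,-8,0]]]'

```text
time: 21.48
eef_pos: [0.4962, -0.1326, 0.1354]
orientation: [[-0.172, 0.985, -0.001], [0.985, 0.172, 0.001], [0.001, -0.001, -1.0]]
contact_force: [-3.2, 2.8, 2.5]
grip_width: 0.149
```

```bash
python3 -c "
from h import *
st()"
```

```text
t21.5 tcp stand [ 24.38 -47.56] 135.39 F stand [-3.6  2.3] 2.5 M [0.15 0.68 0.04] w 12.7 rv [ 6.000e-02 -1.000e-02  1.091e+02]
```

>>> play_rows --plan '[[[-0.1,-0.3,0,0,0,-3,0],[-0.1,-0.3,0,0,0,-6,0],[-0.1,-0.3,0,0,0,-8,0],[-0.1,-0.3,0,0,0,-8,0]]]'

```text
time: 21.82
eef_pos: [0.496, -0.1328, 0.1354]
orientation: [[-0.033, 0.999, -0.001], [0.999, 0.033, 0.001], [0.001, -0.001, -1.0]]
contact_force: [-3.3, 5.0, 4.7]
grip_width: 0.147
```

```bash
python3 -c "
from h import *
st()"
```

```text
t21.8 tcp stand [ 24.2  -47.71] 135.38 F stand [-4.   4.5] 4.7 M [0.45 0.95 0.18] w 12.6 rv [ 8.0000e-02 -1.0000e-02  1.0111e+02]
```

>>> play_rows --plan '[[[-0.5,0.1,0.3,0,0,-2,0],[-0.5,0.1,0.3,0,0,-4,0],[-0.5,0.1,0.3,0,0,-4,0]]]'

```text
time: 22.07
eef_pos: [0.4954, -0.1328, 0.1355]
orientation: [[0.036, 0.999, -0.001], [0.999, -0.036, 0.001], [0.001, -0.001, -1.0]]
contact_force: [-3.2, 3.4, 2.1]
grip_width: 0.148
```

```bash
python3 -c "
from h import *
st()"
```

```text
t22.1 tcp stand [ 23.69 -47.78] 135.53 F stand [-3.7  2.9] 2.1 M [0.35 0.89 0.11] w 12.7 rv [8.000e-02 0.000e+00 9.712e+01]
```

>>> play_rows --plan '[[[0,0,0,0,0,-2,0],[0,0,0,0,0,-4,0],[0,0,0,0,0,-4,0]]]'

```text
time: 22.32
eef_pos: [0.4954, -0.1328, 0.1355]
orientation: [[0.106, 0.994, -0.001], [0.994, -0.106, 0.001], [0.001, -0.001, -1.0]]
contact_force: [-4.1, 3.6, 2.9]
grip_width: 0.15
```

```bash
python3 -c "
from h import *
st()"
```

```text
t22.3 tcp stand [ 23.64 -47.83] 135.51 F stand [-4.6  2.9] 2.9 M [0.41 0.96 0.14] w 12.8 rv [9.000e-02 2.000e-02 9.312e+01]
```

>>> play_rows --plan '[[[-0.5,0,0,0,0,-3,0],[-0.5,0,0,0,0,-6,0],[-0.5,0,0,0,0,-6,0]]]'

```text
time: 22.57
eef_pos: [0.495, -0.1328, 0.1355]
orientation: [[0.21, 0.978, -0.001], [0.978, -0.21, 0.001], [0.001, -0.001, -1.0]]
contact_force: [-3.5, 3.6, 2.1]
grip_width: 0.15
```

```bash
python3 -c "
from h import *
st()"
```

```text
t22.6 tcp stand [ 23.25 -47.93] 135.55 F stand [-4.  3.] 2.1 M [0.5  0.93 0.02] w 12.8 rv [7.000e-02 1.000e-02 8.707e+01]
```

>>> play_rows --plan '[[[-0.3,0,0,0,0,-3,0],[-0.3,0,0,0,0,-6,0],[-0.3,0,0,0,0,-6,0]]]'

```text
time: 22.82
eef_pos: [0.4947, -0.1328, 0.1356]
orientation: [[0.311, 0.95, -0.001], [0.95, -0.311, 0.001], [0.0, -0.001, -1.0]]
contact_force: [-3.9, 4.3, 2.3]
grip_width: 0.153
```

```bash
python3 -c "
from h import *
st()"
```

```text
t22.8 tcp stand [ 22.98 -47.98] 135.55 F stand [-4.6  3.6] 2.3 M [0.59 0.95 0.08] w 13.1 rv [7.000e-02 1.000e-02 8.109e+01]
```

>>> play_rows --plan '[[[-0.6,0.1,0,0,0,-3,0],[-0.6,0.1,0,0,0,-5,0],[-0.6,0.1,0,0,0,-5,0]]]'

```text
time: 23.07
eef_pos: [0.4942, -0.1328, 0.1357]
orientation: [[0.391, 0.92, -0.0], [0.92, -0.391, 0.001], [0.0, -0.001, -1.0]]
contact_force: [-3.2, 3.4, 2.5]
grip_width: 0.149
```

```bash
python3 -c "
from h import *
st()"
```

```text
t23.1 tcp stand [ 22.5  -48.02] 135.65 F stand [-3.7  2.9] 2.5 M [0.56 0.79 0.12] w 12.7 rv [5.000e-02 0.000e+00 7.615e+01]
```

>>> play_rows --plan '[[[-0.3,0,0,0,0,-3,0],[-0.3,0,0,0,0,-5,0],[-0.3,0,0,0,0,-5,0]]]'

```text
time: 23.32
eef_pos: [0.494, -0.1328, 0.1357]
orientation: [[0.47, 0.883, -0.0], [0.883, -0.47, 0.001], [0.0, -0.0, -1.0]]
contact_force: [-3.1, 3.7, 3.4]
grip_width: 0.147
```

```bash
python3 -c "
from h import *
st()"
```

```text
t23.3 tcp stand [ 22.3  -48.04] 135.74 F stand [-3.6  3.2] 3.4 M [0.72 0.78 0.14] w 12.6 rv [ 4.000e-02 -1.000e-02  7.115e+01]
```

>>> play_rows --plan '[[[-0.2,0,0,0,0,-3,0],[-0.2,0,0,0,0,-5,0],[-0.2,0,0,0,0,-5,0]]]'

```text
time: 23.57
eef_pos: [0.4938, -0.1327, 0.1358]
orientation: [[0.545, 0.838, -0.0], [0.838, -0.545, 0.001], [0.0, -0.0, -1.0]]
contact_force: [-2.6, 5.2, 3.6]
grip_width: 0.15
```

```bash
python3 -c "
from h import *
st()"
```

```text
t23.6 tcp stand [ 22.11 -48.03] 135.8 F stand [-3.4  4.7] 3.6 M [0.79 0.77 0.14] w 12.8 rv [ 4.000e-02 -1.000e-02  6.615e+01]
```

The TCP rises without being commanded to (135.55→135.80), so the shoe is beginning to lift the carriage. The loose baseline is about 0.10 N·m and the aim is about 0.35. I'll continue in smaller steps, following upward.

>>> play_rows --plan '[[[-0.2,0,0.3,0,0,-2,0],[-0.2,0,0.3,0,0,-4,0],[-0.2,0,0.3,0,0,-4,0]]]'

```text
time: 23.82
eef_pos: [0.4936, -0.1326, 0.136]
orientation: [[0.602, 0.798, -0.0], [0.798, -0.602, 0.001], [0.001, -0.001, -1.0]]
contact_force: [-2.2, 5.7, 2.4]
grip_width: 0.152
```

```bash
python3 -c "
from h import *
st()"
```

```text
t23.8 tcp stand [ 21.86 -47.91] 135.97 F stand [-3.1  5.3] 2.4 M [0.93 0.73 0.18] w 12.9 rv [ 6.000e-02 -2.000e-02  6.216e+01]
```

>>> play_rows --plan '[[[-0.2,0,0.3,0,0,-2,0],[-0.2,0,0.3,0,0,-4,0],[-0.2,0,0.3,0,0,-4,0]]]'

```text
time: 24.07
eef_pos: [0.4932, -0.1324, 0.1361]
orientation: [[0.656, 0.754, -0.001], [0.754, -0.656, 0.001], [0.0, -0.001, -1.0]]
contact_force: [-3.1, 6.4, 3.2]
grip_width: 0.15
```

```bash
python3 -c "
from h import *
st()"
```

```text
t24.1 tcp stand [ 21.46 -47.81] 136.12 F stand [-4.1  5.8] 3.2 M [1.16 0.8  0.21] w 12.8 rv [ 0.09  0.   58.17]
```

>>> play_rows --plan '[[[-0.1,0,0.2,0,0,-2,0],[-0.1,0,0.2,0,0,-3,0],[-0.1,0,0.2,0,0,-3,0]]]'

```text
time: 24.32
eef_pos: [0.4931, -0.1324, 0.1362]
orientation: [[0.694, 0.72, -0.001], [0.72, -0.694, 0.002], [0.0, -0.002, -1.0]]
contact_force: [-3.0, 8.0, 1.7]
grip_width: 0.148
```

```bash
python3 -c "
from h import *
st()"
```

```text
t24.3 tcp stand [ 21.3  -47.77] 136.23 F stand [-4.3  7.5] 1.7 M [1.17 0.81 0.24] w 12.6 rv [1.100e-01 1.000e-02 5.523e+01]
```

>>> play_rows --plan '[[[-0.2,0.3,0.2,0,0,-2,0],[-0.2,0.3,0.2,0,0,-3,0],[-0.2,0.3,0.2,0,0,-3,0]]]'

```text
time: 24.57
eef_pos: [0.4929, -0.1321, 0.1364]
orientation: [[0.731, 0.682, -0.001], [0.682, -0.731, 0.001], [0.0, -0.002, -1.0]]
contact_force: [-3.1, 7.1, -0.3]
grip_width: 0.151
```

```bash
python3 -c "
from h import *
st()"
```

```text
t24.6 tcp stand [ 21.09 -47.52] 136.41 F stand [-4.2  6.5] -0.3 M [1.18 0.7  0.23] w 12.9 rv [1.000e-01 1.000e-02 5.223e+01]
```

>>> play_rows --plan '[[[-0.1,0.2,0.2,0,0,-2,0],[-0.1,0.2,0.2,0,0,-3,0],[-0.1,0.2,0.2,0,0,-3,0]]]'

```text
time: 24.82
eef_pos: [0.4928, -0.1319, 0.1365]
orientation: [[0.766, 0.643, -0.001], [0.643, -0.766, 0.001], [0.0, -0.002, -1.0]]
contact_force: [-3.3, 7.5, 0.2]
grip_width: 0.155
```

```bash
python3 -c "
from h import *
st()"
```

```text
t24.8 tcp stand [ 20.92 -47.34] 136.51 F stand [-4.5  6.8] 0.2 M [1.12 0.71 0.26] w 13.2 rv [1.000e-01 2.000e-02 4.923e+01]
```

>>> play_rows --plan '[[[-0.2,0.3,0.1,0,0,-1.5,0],[-0.2,0.3,0.1,0,0,-3,0],[-0.2,0.3,0.1,0,0,-3,0]]]'

```text
time: 25.07
eef_pos: [0.4926, -0.1317, 0.1366]
orientation: [[0.799, 0.602, -0.001], [0.602, -0.799, 0.001], [0.0, -0.002, -1.0]]
contact_force: [-2.4, 7.1, -0.7]
grip_width: 0.148
```

```bash
python3 -c "
from h import *
st()"
```

```text
t25.1 tcp stand [ 20.72 -47.17] 136.63 F stand [-3.5  6.6] -0.7 M [0.99 0.59 0.27] w 12.6 rv [9.00e-02 2.00e-02 4.62e+01]
```

>>> play_rows --plan '[[[-0.2,0.2,0.1,0,0,-1.5,0],[-0.2,0.2,0.1,0,0,-3,0],[-0.2,0.2,0.1,0,0,-3,0]]]'

```text
time: 25.32
eef_pos: [0.4925, -0.1315, 0.1367]
orientation: [[0.829, 0.559, -0.001], [0.559, -0.829, 0.001], [-0.0, -0.001, -1.0]]
contact_force: [-3.0, 6.6, -1.1]
grip_width: 0.154
```

```bash
python3 -c "
from h import *
st()"
```

```text
t25.3 tcp stand [ 20.54 -47.06] 136.73 F stand [-4.  6.] -1.1 M [0.84 0.59 0.27] w 13.1 rv [8.00e-02 2.00e-02 4.32e+01]
```

>>> play_rows --plan '[[[0,0.1,0,0,0,0,0],[0,0.2,0,0,0,0,0],[0,0.2,0,0,0,-2,0],[0,0.2,0,0,0,-3,0],[0,0.2,0,0,0,-3,0]]]' --squeeze 70

```text
time: 25.73
eef_pos: [0.4924, -0.1314, 0.1369]
orientation: [[0.857, 0.515, -0.001], [0.515, -0.857, 0.001], [-0.0, -0.001, -1.0]]
contact_force: [-3.6, 6.0, 0.8]
grip_width: 0.131
```

```bash
python3 -c "
from h import *
st()"
```

```text
t25.7 tcp stand [ 20.48 -46.94] 136.89 F stand [-4.5  5.3] 0.8 M [0.85 0.86 0.34] w 11.2 rv [7.000e-02 3.000e-02 4.023e+01]
```

>>> play_rows --plan '[[[-0.1,0.2,0,0,0,-1.5,0],[-0.1,0.2,0,0,0,-3,0],[-0.1,0.2,0,0,0,-3,0]]]'

```text
time: 25.98
eef_pos: [0.4923, -0.1313, 0.1369]
orientation: [[0.883, 0.47, -0.001], [0.47, -0.883, 0.001], [-0.0, -0.001, -1.0]]
contact_force: [-3.8, 4.9, 1.8]
grip_width: 0.132
```

```bash
python3 -c "
from h import *
st()"
```

```text
t26.0 tcp stand [ 20.32 -46.83] 136.9 F stand [-4.6  4.2] 1.8 M [0.76 0.88 0.36] w 11.3 rv [ 0.07  0.04 37.2 ]
```

>>> play_rows --plan '[[[0,0,0,0,0,0,0],[0,0,0,0,0,0,0],[0,0,0,0,0,0,0]]]'

```text
time: 26.23
eef_pos: [0.4923, -0.1313, 0.1369]
orientation: [[0.882, 0.471, -0.001], [0.471, -0.882, 0.001], [-0.0, -0.001, -1.0]]
contact_force: [-4.1, 5.2, 1.6]
grip_width: 0.13
```

```bash
python3 -c "
from h import *
st()
for i in range(4): cams.read_camera('top'); print(r.state()['ft_torque'][2].round(3))
"
```

```text
t26.2 tcp stand [ 20.35 -46.84] 136.93 F stand [-4.9  4.5] 1.6 M [0.78 0.94 0.32] w 11.1 rv [6.00e-02 3.00e-02 3.73e+01]
0.289
0.266
0.349
0.285
```

>>> play_rows --plan '[[[0,0.1,0,0,0,-1.5,0],[0,0.1,0,0,0,-3,0],[0,0.1,0,0,0,-3,0]]]'

```text
time: 26.68
eef_pos: [0.4922, -0.1312, 0.1369]
orientation: [[0.906, 0.423, -0.001], [0.423, -0.906, 0.001], [-0.001, -0.001, -1.0]]
contact_force: [-5.2, 4.7, 2.0]
grip_width: 0.131
```

```bash
python3 -c "
from h import *
st()
for i in range(6): cams.read_camera('top'); print(r.state()['ft_torque'][2].round(3))
"
```

```text
t26.7 tcp stand [ 20.28 -46.76] 136.95 F stand [-5.9  3.8] 2.0 M [0.7  1.04 0.41] w 11.2 rv [ 0.06  0.04 34.2 ]
0.367
0.364
0.325
0.355
0.3
0.301
```

Torque is now about 0.35–0.41 against a loose reading of about 0.10, so +0.25 to +0.3: firm, and I'm stopping there. Next I'll release and retreat upward.

>>> play_rows --plan '[[[-0.4,0,0,0,0,0,40],[-0.4,0,0,0,0,0,40],[-0.4,0,0,0,0,0,40],[-0.4,0,0,0,0,0,40],[-0.4,0,0,0,0,0,40],[-0.4,0,20,0,0,0,40],[-0.4,0,50,0,0,0,40],[-0.4,0,80,0,0,0,60],[-10,0,100,0,0,0,60],[-25,0,110,0,0,-20,60],[-25,0,110,0,0,-34,60],[-25,0,110,0,0,-34,60],[-25,0,110,0,0,-34,60],[-25,0,110,0,0,-34,60],[-25,0,110,0,0,-34,60]]]'

```text
time: 28.23
eef_pos: [0.4676, -0.1316, 0.2472]
orientation: [[0.986, -0.164, 0.0], [-0.164, -0.986, -0.0], [0.0, -0.0, -1.0]]
contact_force: [0.2, -0.0, -0.8]
grip_width: 0.706
```

```bash
python3 - <<'E'
from h import *
st();c=cam('wrist');save(c,'f1');i=c['img'];t=cam('top');save(t,'f2')
# knob/cap position & stop-plate gap check by cap ray
cv2.imwrite('pics/f.png',np.hstack([i[50:400,150:500],t['img'][120:320,180:520].repeat(1,0) if 0 else cv2.resize(t['img'][110:310,190:450],(450,350))]))
E
```

```text
t28.2 tcp stand [ -3.99 -51.1 ] 247.24 F stand [0.2 0. ] -0.8 M [-0.   -0.02 -0.03] w 60.3 rv [-0.   -0.02 -0.24]
```

View pics/f.png

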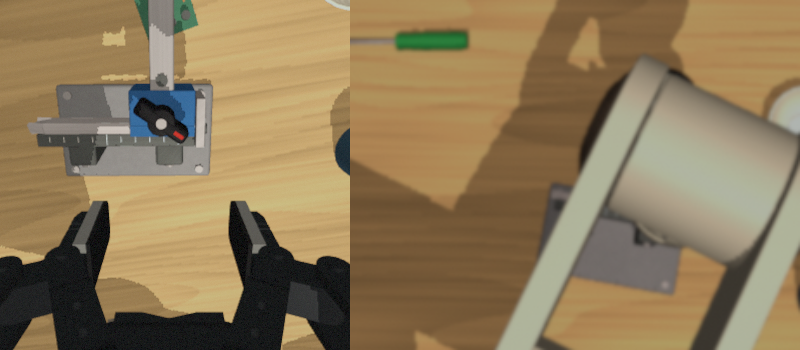

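The block's right edge touches the plate at (197,110), and the knob has turned with its red mark now lower right. One numerical check of the cap position, then I'll hand in.

```bash
python3 - <<'E'
from h import *
R=np.array([[.9872,.1599],[-.1599,.9872]]);o=np.array([479.7,-81.8])
c=load('f1');hsv=cv2.cvtColor(c['img'],cv2.COLOR_BGR2HSV);p=(310.5,174)
m=cv2.inRange(hsv,(0,0,90),(180,80,255));y,x=np.mgrid[:400,:640];m[(x-p[0])**2+(y-p[1])**2>40]=0
M=cv2.moments(m,True);X=onz(c,(M['m10']/M['m00'],M['m01']/M['m00']),.1625)*1000
print('cap',X.round(1),'stand',(R.T@(X[:2]-o)).round(1))
hs=cv2.inRange(hsv,(100,120,40),(125,255,255))[90:200,270:360];ys,xs=np.nonzero(hs);print('blue right edge col',xs.max()+270)
print(c['img'][150:170:5,340:356].mean(2).round().astype(int))
print(r.sign_off())
E
```

```text
cap [ 493.9 -130.5  162.5] stand [ 21.8 -45.8]
blue right edge col 344
[[110 105 108 110 104  77  91 163 179 180 183 183 184 187 189 160]
 [111 107 108 111 104  72 104 171 183 182 181 184 182 183 185 151]
 [110 110 110 109 102  77 125 175 184 184 185 188 186 186 184 146]
 [112 115 111 108  99  77 136 182 188 186 187 187 188 186 179 140]]
the job is handed in; nothing more can be done
None
```

The carriage is on the rail, pressed home against the stop, and the knob is clamped clockwise. I released it and handed the job in at about 28 s of the 72 s allowed.

- **Entry:** The first try abutted the rail's end face at up to 25 N. I backed off, probed sideways until the groove found the rail, and the slide then ran at 1–3 N.
- **Home:** I met the stop about where expected (tool at y about -46.6 mm) and pressed to 10 N before touching the knob.
- **Clamp:** I turned the knob about 105° clockwise with a light push towards the stop. Torque ended at 0.30–0.41 N·m (mean about 0.35) against a loose reading of about 0.10, so about 0.25 above loose. The readings are noisy by roughly ±0.05, and the highest single one was about 0.31 above loose, just over the firm range.
- **Last checks:**
  - In the final wrist picture the block meets the stop plate with no visible gap.
  - The knob's axis is at stand x = 21.8 mm (nominal 21.5), so the droop has been drawn square. Before clamping it measured 25.5 mm.
  - The knob's y measured -45.8 mm (nominal -47, -46.2 before clamping). I put the difference down to the roughly 2 mm calibration rather than a gap.
  - Wrist force was about zero after release, so the robot was touching nothing.
- **Other objects:** I did not touch the board, mug, screwdriver or dish, but I did not measure their final positions.

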